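Turn a tray of bezel blanks rim-down into a second tray

TASK

Turn the whole batch of bezels over at once: draw the jig's twin bolt right back, put every loose bezel from the mat rim-up into a free pocket of the tray in the turnover jig, lay the empty tray face-down squarely on it, slide the bolt fully home, and turn the leaf right over onto the landing block. Then draw the bolt right back, swing the leaf back down to where it began so that both trays stay on the block, and lift off the emptied tray and lay it, still face-down, in the middle of the board where the other one came from. In the end every bezel must sit rim-down in the second tray on the landing block; leave the jar, mandrel and clear box alone.

Things in the scene. Friction and masses are not known exactly. Their poses are not given: they have to be found in the camera images.
- jig: the fixed turnover jig: a 190 x 172 mm, 6 mm thick grey base plate. Origin at table level under the middle of the hinge; own x along the hinge axis, which lies 47 mm above the table; the leaf starts on the +y side and turns over the top to the -y side. Wooden landing block (116 mm along x, 52 mm along y, top 33 mm above the table) on the -y side
- leaf (a joint): angle of the jig's aluminium leaf, 0 = lying open on the +y side, pi = turned right over onto the landing block. The hinge is stiff (about 0.6 N m): the leaf stays where it is left. The leaf has a floor and a nest for two trays face to face: end walls (31 mm high) 4 mm longer overall than a tray, and at each of the four corners a post (38 mm high) 4 mm wider overall than a tray, flared at the top; the middle 130 mm of both long sides is open, for fingers
- nest (a point): centre of the floor of the leaf's nest (moves with the leaf); with the leaf at 0 it lies 34 mm above the table and 60 mm to the jig's +y of the hinge. A tray lies there with its long side along the hinge
- leaf_handle (a point): grip point on the leaf's handle, a round steel bar 10 mm thick, parallel to the hinge, sticking out 50 mm from the jig's +x end of the leaf and ending in a 15 mm black ball; this point is 85 mm from the hinge axis, 116 mm along it from its middle, and at hinge height with the leaf at 0 or pi. The middle of the bar is free all round to pinch from above, and it may turn in the fingers
- bolt (a joint): travel (m) of the leaf's twin bolt: two 8 mm steel rods, 142 mm apart, joined by one 10 mm pull bar. 0 = home: the rods cross over the end parts of the upper tray (1.5 mm above the back of a laid upper tray) into the keepers in the posts next to the hinge, and lock both trays in; it starts partly drawn, 0.025 to 0.048; 0.056 = fully drawn, away from the hinge; the nest is clear of the rods from 0.054. Slides with about 2.5 N of friction and stays where it is left
- bolt_bar (a point): middle of the bolt's pull bar (10 mm thick, 160 mm long, parallel to the hinge): 115 mm from the hinge axis when home, farther by the bolt's travel. With the leaf at 0 it is 65.5 mm above the table, with the leaf at pi 28.5 mm above it. Free all round to pinch from above and push or pull square to the hinge
- block (a point): centre of the top of the landing block, 33 mm above the table, 60 mm to the jig's -y of the hinge
- tray_a: the first tray, at the start face-up in the leaf's nest: white plastic, 160 x 46 x 13 mm, 0.13 kg, four square pockets 30 mm wide and 8.5 mm deep in a row at x = -51, -17, 17, 51 mm. Own x along its length; origin at the centre of its back (the closed 4.5 mm floor's outside), own z points out of the open pocket face. A bezel in a pocket has its origin 12 mm above this origin and stands 6.5 mm proud
- tray_b: the second, empty tray, the same shape, at the start face-down on the board. Own x along its length; origin at the centre of its open pocket face, own z points out of its closed back, 13 mm from the origin (so z up = face-down). Laid on tray_a its origin is 13 mm above that of tray_a (rim to rim)
- board: dark wooden board fixed to the bench, 210 x 100 x 12 mm, origin at the centre of its underside, own x along its length; left or right of the jig
- mat: grey work mat fixed to the bench, 180 x 170 x 4 mm, origin at the centre of its underside; on the other side of the jig. Steel tweezers also lie near it
- loose1: a brass bezel blank, 15 mm high: a 23 mm round base plate 5 mm thick that carries an 18 mm round rim 10 mm high with a shallow hollow in its end; 30 g. Origin at its middle (7.5 mm from either end); own z axis points out of the hollow rim end, so z up = rim up. Rim up in a pocket, its top 6.5 mm stand free to grip across the 18 mm rim. Lies rim up on the mat at the start; one to three of these are present (None if absent).
- loose2: a brass bezel blank, 15 mm high: a 23 mm round base plate 5 mm thick that carries an 18 mm round rim 10 mm high with a shallow hollow in its end; 30 g. Origin at its middle (7.5 mm from either end); own z axis points out of the hollow rim end, so z up = rim up. Rim up in a pocket, its top 6.5 mm stand free to grip across the 18 mm rim. Lies rim up on the mat at the start; one to three of these are present (None if absent).
- loose3: a brass bezel blank, 15 mm high: a 23 mm round base plate 5 mm thick that carries an 18 mm round rim 10 mm high with a shallow hollow in its end; 30 g. Origin at its middle (7.5 mm from either end); own z axis points out of the hollow rim end, so z up = rim up. Rim up in a pocket, its top 6.5 mm stand free to grip across the 18 mm rim. Lies rim up on the mat at the start; one to three of these are present (None if absent).
- set1: a brass bezel blank, 15 mm high: a 23 mm round base plate 5 mm thick that carries an 18 mm round rim 10 mm high with a shallow hollow in its end; 30 g. Origin at its middle (7.5 mm from either end); own z axis points out of the hollow rim end, so z up = rim up. Rim up in a pocket, its top 6.5 mm stand free to grip across the 18 mm rim. One of set1 to set4 is present, rim up in tray_a in pocket 1 (pocket 1 at tray x = -51 mm), at the start; the others are absent (None).
- set2: a brass bezel blank, 15 mm high: a 23 mm round base plate 5 mm thick that carries an 18 mm round rim 10 mm high with a shallow hollow in its end; 30 g. Origin at its middle (7.5 mm from either end); own z axis points out of the hollow rim end, so z up = rim up. Rim up in a pocket, its top 6.5 mm stand free to grip across the 18 mm rim. One of set1 to set4 is present, rim up in tray_a in pocket 2 (pocket 1 at tray x = -51 mm), at the start; the others are absent (None).
- set3: a brass bezel blank, 15 mm high: a 23 mm round base plate 5 mm thick that carries an 18 mm round rim 10 mm high with a shallow hollow in its end; 30 g. Origin at its middle (7.5 mm from either end); own z axis points out of the hollow rim end, so z up = rim up. Rim up in a pocket, its top 6.5 mm stand free to grip across the 18 mm rim. One of set1 to set4 is present, rim up in tray_a in pocket 3 (pocket 1 at tray x = -51 mm), at the start; the others are absent (None).
- set4: a brass bezel blank, 15 mm high: a 23 mm round base plate 5 mm thick that carries an 18 mm round rim 10 mm high with a shallow hollow in its end; 30 g. Origin at its middle (7.5 mm from either end); own z axis points out of the hollow rim end, so z up = rim up. Rim up in a pocket, its top 6.5 mm stand free to grip across the 18 mm rim. One of set1 to set4 is present, rim up in tray_a in pocket 4 (pocket 1 at tray x = -51 mm), at the start; the others are absent (None).
- jar: bystander: white-capped jar, 48 mm across, 60 mm high, origin at its foot
- mandrel: bystander: steel ring mandrel standing on a 40 mm foot, 190 mm high, origin at its foot
- sorter: bystander: clear divided box 160 x 80 x 30 mm, origin at its underside
Things that resemble listed ones, but are neither listed nor needed, are in the scene too. Leave any yellow look-alike of the tray_b alone.

How it is judged (in metres and radians):
On the way, in this order (a step that is already met when the one before it is completed fails the run):
1. every bezel is rim-up in a pocket of the first tray, in the nest (x of loose1 in the frame of tray_a between -0.066 and 0.066 m and y of loose1 in the frame of tray_a between -0.012 and 0.012 m and z of loose1 in the frame of tray_a between 0.009 and 0.015 m and angle between each of loose1, loose2, loose3, set1, set2, set3, set4's own z axis and vertical below 0.2 rad and x of loose2 in the frame of tray_a between -0.066 and 0.066 m and y of loose2 in the frame of tray_a between -0.012 and 0.012 m and z of loose2 in the frame of tray_a between 0.009 and 0.015 m and x of loose3 in the frame of tray_a between -0.066 and 0.066 m and y of loose3 in the frame of tray_a between -0.012 and 0.012 m and z of loose3 in the frame of tray_a between 0.009 and 0.015 m and x of set1 in the frame of tray_a between -0.066 and 0.066 m and y of set1 in the frame of tray_a between -0.012 and 0.012 m and z of set1 in the frame of tray_a between 0.009 and 0.015 m and x of set2 in the frame of tray_a between -0.066 and 0.066 m and y of set2 in the frame of tray_a between -0.012 and 0.012 m and z of set2 in the frame of tray_a between 0.009 and 0.015 m and x of set3 in the frame of tray_a between -0.066 and 0.066 m and y of set3 in the frame of tray_a between -0.012 and 0.012 m and z of set3 in the frame of tray_a between 0.009 and 0.015 m and x of set4 in the frame of tray_a between -0.066 and 0.066 m and y of set4 in the frame of tray_a between -0.012 and 0.012 m and z of set4 in the frame of tray_a between 0.009 and 0.015 m and horizontal distance between tray_a and nest below 0.006 m and contact force between the fingers and loose1 below 0.5 N and contact force between the fingers and loose2 below 0.5 N and contact force between the fingers and loose3 below 0.5 N), for 0.2 s.
2. the empty tray lies face-down squarely on the first tray in the nest (x of tray_b in the frame of tray_a between -0.006 and 0.006 m and y of tray_b in the frame of tray_a between -0.006 and 0.006 m and z of tray_b in the frame of tray_a between 0.01 and 0.016 m and horizontal distance between tray_a and nest below 0.006 m and value of joint leaf below 0.1 rad), for 0.2 s.
3. the bolt is home over the trays, leaf still down (x of tray_b in the frame of tray_a between -0.006 and 0.006 m and y of tray_b in the frame of tray_a between -0.006 and 0.006 m and z of tray_b in the frame of tray_a between 0.01 and 0.016 m and value of joint bolt below 0.006 m and value of joint leaf below 0.1 rad), for 0.2 s.
4. the leaf is turned right over with the bolt home (value of joint leaf above 3.02 rad and value of joint bolt below 0.012 m), for 0.2 s.
5. the leaf is swung back and the second tray stays on the landing block with every bezel rim-down in it (value of joint leaf below 0.12 rad and horizontal distance between tray_b and block below 0.02 m and angle between tray_b's own z axis and vertical above 3 rad and z of tray_b in the frame of jig between 0.043 and 0.049 m and x of loose1 in the frame of tray_b between -0.066 and 0.066 m and y of loose1 in the frame of tray_b between -0.012 and 0.012 m and z of loose1 in the frame of tray_b between -0.002 and 0.004 m and angle between each of loose1, loose2, loose3, set1, set2, set3, set4's own z axis and vertical above 2.9 rad and x of loose2 in the frame of tray_b between -0.066 and 0.066 m and y of loose2 in the frame of tray_b between -0.012 and 0.012 m and z of loose2 in the frame of tray_b between -0.002 and 0.004 m and x of loose3 in the frame of tray_b between -0.066 and 0.066 m and y of loose3 in the frame of tray_b between -0.012 and 0.012 m and z of loose3 in the frame of tray_b between -0.002 and 0.004 m and x of set1 in the frame of tray_b between -0.066 and 0.066 m and y of set1 in the frame of tray_b between -0.012 and 0.012 m and z of set1 in the frame of tray_b between -0.002 and 0.004 m and x of set2 in the frame of tray_b between -0.066 and 0.066 m and y of set2 in the frame of tray_b between -0.012 and 0.012 m and z of set2 in the frame of tray_b between -0.002 and 0.004 m and x of set3 in the frame of tray_b between -0.066 and 0.066 m and y of set3 in the frame of tray_b between -0.012 and 0.012 m and z of set3 in the frame of tray_b between -0.002 and 0.004 m and x of set4 in the frame of tray_b between -0.066 and 0.066 m and y of set4 in the frame of tray_b between -0.012 and 0.012 m and z of set4 in the frame of tray_b between -0.002 and 0.004 m), for 0.2 s.
At the end, for the whole second after the job is handed in: Every bezel sits rim-down on a pocket floor of the second tray (3 mm, 0.24 rad), which lies flat within 20 mm of the middle of the landing block; leaf back below 0.12 rad; first tray flat, face-down, its middle within 30 mm of the board's; all at rest (all of step 5 and horizontal distance between tray_a and board below 0.03 m and angle between tray_a's own z axis and vertical above 3 rad and z of tray_a in the frame of board between 0.022 and 0.028 m and linear speed of each of tray_a, tray_b below 0.02 m/s); the robot touches nothing.
It fails at once if the jar is moved more than 4 cm (distance of jar from where it was at the start of the episode above 0.04 m).
It fails at once if the mandrel is moved more than 4 cm (distance of mandrel from where it was at the start of the episode above 0.04 m).
It fails at once if the sorter is moved more than 4 cm (distance of sorter from where it was at the start of the episode above 0.04 m).
Of loose1, loose2, loose3 only 1 to 3 are there at a start; the rules pass over those that are not, and their reading is None.
Of set1, set2, set3, set4 only 1 to 1 are there at a start; the rules pass over those that are not, and their reading is None.
At some moment in a run one of loose1, loose2, loose3 may be knocked a few centimetres aside while the robot is not near it.
It also fails if it takes over 210 s, if anything falls off the work surface, if the arm or the gripper's body presses on something with over 40 N, if the wrist force passes 120 N, or if a joint passes its speed limit or range.

ROBOT

A 6-joint arm with a two-finger parallel gripper is mounted at the origin on the work surface. World frame = base frame: x ahead of the robot, y to its left, z up, the work surface at z = 0. Lengths are in mm, angles in rad, forces in N, time in s.
With the tool pointing down it reaches from about 350 to 775 mm from the base axis. Payload 7.3 kg.
Tool frame: the origin (TCP) lies at the very end of the fingers, on their centre line; the grasp point (between the pads) lies 19 mm behind it; x points along the fingers, z is the direction in which the jaws open and shut, and the axes are right-handed (so a half turn about x gives the same grasp; the last joint's range is limited). The gripper opens to 92 mm and grips with 3 to 60 N. Pads are 19 mm wide; open, the fingers measure 130 mm over their backs; the gripper's body (75 mm by 190 mm) begins 47 mm behind the grasp point.
Start: joints at [-1.378, 0.342, 1.524, -0, 1.275, -0.146], TCP at [174.51, -495.168, 226.741] pointing down, gripper open.
Joint ranges: [-2.53, 2.53], [-0.77, 2.02], [0.04, 2.7], [-1, 4.14], [0.28, 2.66], [-3.11, 3.11]. Speed limits (rad/s): [2.57, 2.57, 3.14, 3.14, 3.14, 3.14].

INTERFACE

Orientations are given as [roll, pitch, yaw] about the fixed x, y, z axes, in that order (R = Rz(yaw) Ry(pitch) Rx(roll)).
In Python, from plant import * gives the robot as it stands.
- The arm moves only by the tool carry_out, never from a script. Its argument "rows" is a list of rows, each a list of 4 numbers: the shift along the world's x, y, z in mm, then the turn about the world's z in degrees. In form: [[x, y, z, twist], ...]. A call has 1 to 20 rows; each row is the pose to reach, as a shift and turn from the pose measured when the call began; what a row does not reach only later rows make up. A row lasts 1/12 s, in which the tool goes at most 41.7 mm and 7.16 degrees, less where a joint would pass 70% of its speed; a pose out of reach is approached as far as the arm can. A call with a gripper value outside its range is refused whole. "hand" is the finger opening in mm, from 0 to 91.8, set as the call begins (left out, the last holds). The fingers move at their own pace and stop on an object; the grip force is fixed at half the most. Time passes only in rows, so rows that repeat a pose let the fingers close. It gives the time, the measured TCP pose, the force and the opening at its end, in the units of the state.
- get_obs(): the state, without advancing time (a new reading comes with each control period).
- capture(name): name is "scene" or "top" or "wrist"; returns the picture (400x640x3 uint8, red, green, blue); there is no depth.
- camera_info(name): a dict with "camera_matrix" (3x3 intrinsics, pixels), "pose" (4x4, takes a point from camera to world coordinates); the wrist camera has in their place "mount" (4x4, takes a point from camera to tool coordinates, whose origin is the TCP and whose axes are the tool frame's). Camera axes: x right, y down, z forward; pixel columns grow to the right and rows downward; lengths in mm; the calibration is good to about 2 mm. A picture is of the moment at which its call begins: read the wrist's pose just before it. camera_info takes no time and is no camera call.
- close_job(): hands the job in, once; it reports no verdict.
The state is a dict: "time": time; "joint_positions": joint angles; "dq": joint speeds; "tau": joint torques, N m; "tool_pos": TCP position; "tcp_rot": TCP orientation; "contact_force": force on the tool from outside, world axes, zero at the start; "moment": the same for the moment, N m; "grip_width": finger opening in mm.
Only numpy, scipy, OpenCV 4.12 (cv2) and the standard library are available. Lean on these libraries where they do the work, as an engineer would, in place of code of your own. Each camera call takes 0.05 s, during which the arm holds its last target. There are 200 camera calls.

## Working session

There is one attempt and no reset: what is moved stays moved. The work goes in short steps, Python scripts to look and compute and a tool call to move; the robot and the scene stay as the last step left them, time stands still between calls to the robot, and variables do not carry over. Pictures are saved under pics/ and viewed, about 12 in all and at most 16, crops included, and the job is handed in when it is done.

Besides the shell and the picture viewer there is one more tool, called after "Call:" as name([rows], argument=value, ...), one row to a line, values as JSON. carry_out: Moves the arm, as the interface text tells. Its arguments: {"type":"object","properties":{"rows":{"type":"array"},"hand":{"type":"number"}},"required":["rows"]}

```bash
ls; mkdir -p pics
python3 - <<'E'
from plant import *
import cv2,numpy as np
for n in("scene","top"):
    cv2.imwrite(f"pics/{n}0.png",capture(n)[:,:,::-1])
    i=camera_info(n);print(n,np.round(i["camera_matrix"],1).tolist(),np.round(i["pose"],3).tolist())
print(camera_info("wrist"));print(get_obs())
E
```

```text
pics
scene [[414.0, 0.0, 314.4], [0.0, 414.0, 197.3], [0.0, 0.0, 1.0]] [[0.767, 0.392, -0.508, 1076.712], [0.641, -0.492, 0.589, -525.485], [-0.019, -0.777, -0.629, 738.536], [0.0, 0.0, 0.0, 1.0]]
top [[387.0, 0.0, 319.0], [0.0, 387.0, 205.7], [0.0, 0.0, 1.0]] [[-0.012, -0.993, 0.117, 418.385], [-1.0, 0.014, 0.011, 76.689], [-0.012, -0.117, -0.993, 1251.96], [0.0, 0.0, 0.0, 1.0]]
{'camera_matrix': array([[282.92362058,   0.        , 319.80002395],
       [  0.        , 282.92362058, 199.97638016],
       [  0.        ,   0.        ,   1.        ]]), 'mount': array([[ 5.53428407e-04, -3.12033552e-01,  9.50070922e-01,
        -1.57860426e+02],
       [ 1.40895970e-04, -9.50071033e-01, -3.12033671e-01,
         8.63182860e+01],
       [ 9.99999837e-01,  3.06549462e-04, -4.81832029e-04,
        -3.91105517e-01],
       [ 0.00000000e+00,  0.00000000e+00,  0.00000000e+00,
         1.00000000e+00]])}
{'time': 0.1, 'joint_positions': array([-1.37799477e+00,  3.42643197e-01,  1.52490085e+00, -3.57918264e-05,
        1.27542560e+00, -1.46048628e-01]), 'dq': array([ 3.27071750e-04, -6.47072739e-05, -2.65891707e-03,  8.87666248e-04,
       -1.04061522e-03, -1.24903517e-03]), 'tau': array([ 1.65538386e-03, -4.32001841e+01, -2.44695944e+01,  7.19266897e-02,
        5.26040350e-02, -6.30512227e-05]), 'tool_pos': array([ 174.42765037, -494.79137229,  226.12678768]), 'tcp_rot': array([3.02039546, 1.5694189 , 1.78845976]), 'contact_force': array([-0.23946734,  0.15669922,  0.10874524]), 'moment': array([ 0.01135297, -0.01424179,  0.00584813]), 'grip_width': 91.84725714885556}
```

View pics/top0.png

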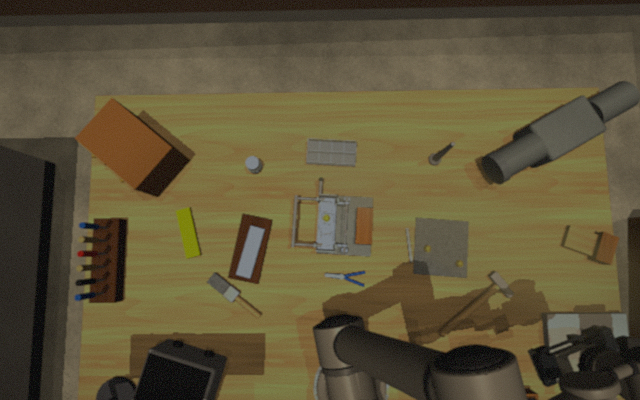

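View pics/scene0.png

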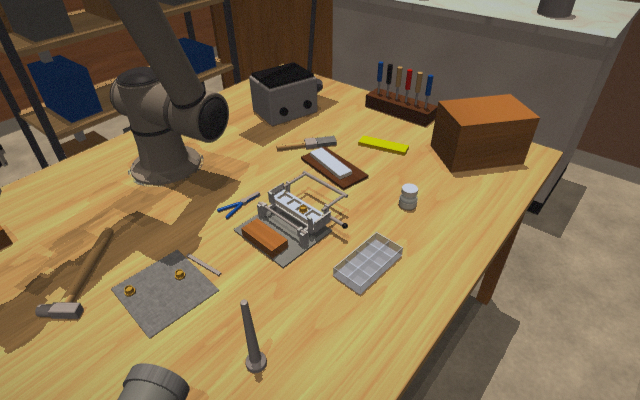

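```bash
cat > h.py <<'E'
from plant import *
import cv2,numpy as np
from scipy.spatial.transform import Rotation as Rn
def cam(n):
    i=camera_info(n);K=i["camera_matrix"]
    if n=="wrist":
        o=get_obs();T=np.eye(4);T[:3,:3]=Rn.from_euler("xyz",o["tcp_rot"]).as_matrix();T[:3,3]=o["tool_pos"]
        return K,T@i["mount"]
    return K,i["pose"]
def px2w(c,u,v,z):
    K,P=c;d=P[:3,:3]@np.linalg.solve(K,[u,v,1.]);s=(z-P[2,3])/d[2];return P[:3,3]+s*d
def w2px(c,p):
    K,P=c;q=K@(P[:3,:3].T@(np.asarray(p,float)-P[:3,3]));return q[:2]/q[2]
def snap(n,f,box=None,s=1):
    c=cam(n);im=capture(n)[:,:,::-1]
    if box: im=im[box[1]:box[3],box[0]:box[2]]
    im=cv2.resize(np.ascontiguousarray(im),None,fx=s,fy=s,interpolation=cv2.INTER_CUBIC)
    cv2.imwrite(f"pics/{f}.png",im);return c
def st():
    o=get_obs();print("t",round(o["time"],2),"tcp",np.round(o["tool_pos"],1),"rot",np.round(o["tcp_rot"],3),"q",np.round(o["joint_positions"],2),"F",np.round(o["contact_force"],1),"w",round(o["grip_width"],1))
E
python3 - <<'E'
from h import *
c=snap("top","top1",(225,165,475,290),3.2)
for n,u,v,z in(("b1",429,248,19),("b2",460,264,19),("set",326,217,51),("bd",251,251,12),("tb",251,251,25),("handle",320,185,47),("mat",441,247,4)):print(n,np.round(px2w(c,u,v,z)))
E
```

```text
b1 [ 424. -256.   19.]
b2 [ 373. -350.   19.]
set [524.  68.  51.]
bd [422. 309.  12.]
tb [422. 306.  25.]
handle [626.  86.  47.]
mat [ 427. -298.    4.]
```

View pics/top1.png

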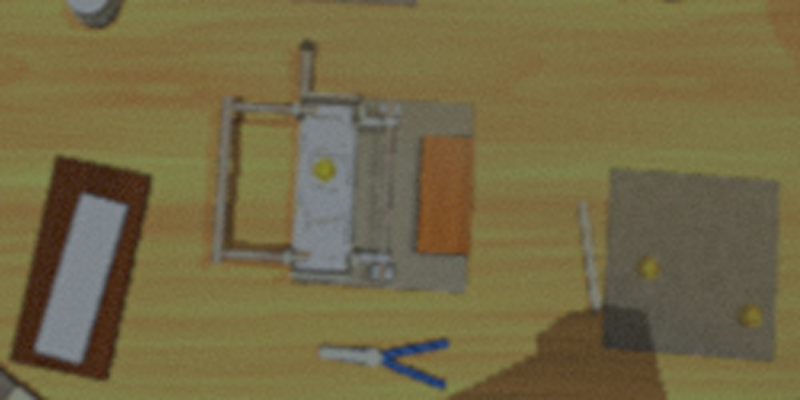

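Run:
```python
from h import *
c=cam("top");f=lambda u,v,z:px2w(c,225+u/3.2,165+v/3.2,z)[:2]
a,b=f(228,98,65.5),f(217,262,65.5);print("bar",a,b,np.linalg.norm(a-b),(a+b)/2,np.degrees(np.arctan2(*(a-b)[::-1])))
B=[f(*p,33) for p in((424,136),(473,136),(470,254),(418,252))];print("block",np.round(B),np.mean(B,0))
T=[f(*p,25) for p in((81,193),(128,205),(82,363),(36,350))];print("trayb",np.mean(T,0),cv2.minAreaRect(np.float32(T)))
D=[f(*p,12) for p in((57,156),(152,176),(107,380),(12,360))];print("board",np.mean(D,0),cv2.minAreaRect(np.float32(D)))
print("handle",f(307,70,47),"set",f(325,170,50),"b",f(649,267,19),f(751,316,19))
st()
```

```text
bar [590.10597422 159.45515944] [432.31493835 170.84011676] 158.20122709316675 [511.21045628 165.1476381 ] -4.12686033457995
block [[554. -32.]
 [553. -81.]
 [437. -74.]
 [440. -23.]] [496.19757041 -52.59080821]
trayb [419.58495222 307.44684004] ((419.904296875, 307.6984558105469), (48.476192474365234, 160.23748779296875), 73.88931274414062)
board [429.64783384 309.72426247] ((429.8189697265625, 310.1531066894531), (98.32376098632812, 206.5874481201172), 77.62312316894531)
handle [619.5376174   82.69797032] set [520.22442153  66.45168352] b [ 422.58059875 -251.87313187] [ 373.58042714 -349.42203792]
t 0.15 tcp [ 174.5 -494.9  226.2] rot [2.976 1.57  1.744] q [-1.38  0.34  1.52  0.    1.28 -0.15] F [-0.5 -0.5  0.4] w 91.7
```

```bash
cat >> h.py <<'E'
def jaw():
    z=Rn.from_euler("xyz",get_obs()["tcp_rot"]).as_matrix()[:,2];return np.degrees(np.arctan2(z[1],z[0]))
E
python3 - <<'E'
from h import *
print(jaw(),Rn.from_euler("xyz",get_obs()["tcp_rot"]).as_matrix().round(3))
E
```

```text
-70.58909430494735 [[-0.     0.943  0.332]
 [ 0.001  0.332 -0.943]
 [-1.     0.    -0.001]]
```

Call:
carry_out([
  [330,605,-36,-23.4],
  [330,605,-36,-23.4],
  [330,605,-36,-23.4],
  [330,605,-36,-23.4],
  [330,605,-36,-23.4],
  [330,605,-36,-23.4],
  [330,605,-36,-23.4],
  [330,605,-36,-23.4],
  [330,605,-36,-23.4],
  [330,605,-36,-23.4],
  [330,605,-36,-23.4],
  [330,605,-36,-23.4],
  [330,605,-36,-23.4],
  [330,605,-36,-23.4],
  [330,605,-36,-23.4],
  [330,605,-36,-23.4],
  [330,605,-36,-23.4],
  [330,605,-36,-23.4],
  [330,605,-36,-23.4],
  [330,605,-36,-23.4],
], hand=30)

```text
time: 1.82
tool_pos: [503.9, 109.8, 189.8]
tcp_rot: [-2.05, 1.57, 2.594]
contact_force: [-0.2, -0.5, -0.0]
grip_width: 30.0
```

Run:
```python
from h import *
st();print(jaw());snap("wrist","w1",None,1.25)
```

```text
t 1.82 tcp [503.9 109.8 189.8] rot [-2.05   1.57   2.594] q [0.07 0.36 1.61 0.   1.18 1.71] F [-0.2 -0.5 -0. ] w 30.0
-93.96668379726083
```

View pics/w1.png

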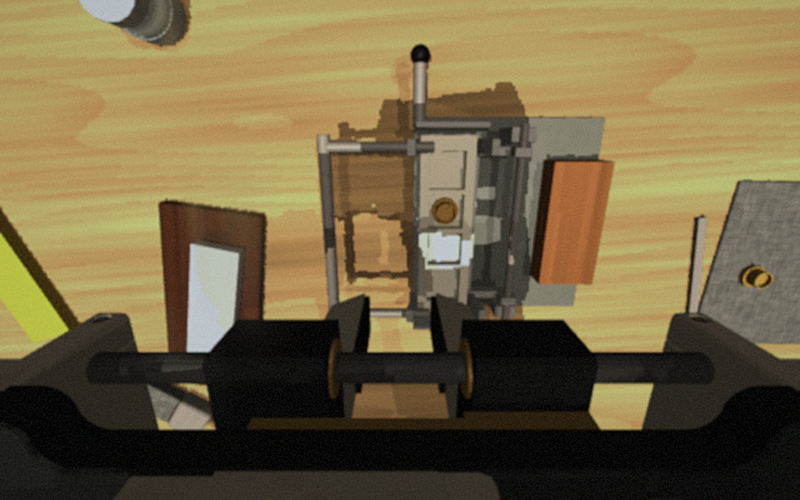

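Run:
```python
from h import *
c=cam("wrist");f=lambda u,v,z:px2w(c,u/1.25,v/1.25,z)[:2].round(1)
print("bar",f(323,137,65.5),f(334,305,65.5))
B=[f(*p,33) for p in((551,160),(612,161),(593,284),(536,282))];print("block",B,np.mean(B,0))
print("ball",f(420,53,47),"handle root",f(420,115,47),"set",f(445,210,53))
print("tray end corners z47",f(419,133,47),f(475,133,47), "pocket4",f(452,170,47),"pocket2",f(443,248,47))
print("loose1",f(755,276,19))
H=np.array([500.4,7.3]);t=np.radians(-4);R=np.array([[np.cos(t),-np.sin(t)],[np.sin(t),np.cos(t)]])
for n,p,z in(("ball",(141,85),47),("barA",(80,158),65.5),("nest+80",(80,60),47),("blk",(58,-34),33),("blk2",(-58,-86),33)):
    w=H+R@p;print(n,w.round(1),(w2px(c,[*w,z])*1.25).round())
```

```text
bar [591.5 162.8] [450.  172.6]
block [array([559. , -24.6]), array([554.5, -77.2]), array([438.8, -72.5]), array([444.8, -17.4])] [499.275 -47.925]
ball [646.6  85. ] handle root [602.7  87.3] set [525.9  70.5]
tray end corners z47 [589.2  88.8] [586.   43.7] pocket4 [558.   62.9] pocket2 [490.2  72.6]
loose1 [ 429.6 -241.3]
ball [647.   82.3] [424.  52.]
barA [591.2 159.3] [328. 137.]
nest+80 [584.4  61.6] [453. 137.]
blk [555.9 -30.7] [558. 163.]
blk2 [436.5 -74.4] [595. 286.]
```

Call:
carry_out([
  [10,58,-50,0],
  [10,58,-50,0],
  [10,58,-90,0],
  [10,58,-125,0],
  [10,58,-133,0],
  [10,58,-133,0],
], hand=30)

```text
time: 2.37
tool_pos: [512.1, 165.9, 55.2]
tcp_rot: [-1.441, 1.565, -3.083]
contact_force: [-0.5, 0.4, -0.3]
grip_width: 30.0
```

Call:
carry_out([
  [0,0,0,0],
  [0,0,0,0],
  [0,0,0,0],
  [0,0,0,0],
  [0,0,0,0],
  [0,0,0,0],
], hand=0)

```text
time: 2.87
tool_pos: [513.5, 166.0, 57.1]
tcp_rot: [-1.604, 1.569, 3.036]
contact_force: [-1.1, -0.5, 7.5]
grip_width: 8.9
```

Call:
carry_out([
  [0.2,3,0,0],
  [0.4,6,0,0],
  [0.6,8,0,0],
  [0.8,11,0,0],
  [0.9,12.5,0,0],
  [0.9,12.5,0,0],
])

```text
time: 3.37
tool_pos: [514.5, 179.1, 57.3]
tcp_rot: [-1.787, 1.569, 2.854]
contact_force: [-1.4, -1.2, 2.0]
grip_width: 8.8
```

Call:
carry_out([
  [0,1.5,0,0],
  [0.1,2,0,0],
  [0.1,2.5,0,0],
  [0.2,3,0,0],
  [0.2,3,0,0],
])

```text
time: 3.78
tool_pos: [514.6, 180.5, 57.3]
tcp_rot: [-0.814, 1.567, -2.456]
contact_force: [-1.6, -9.7, 3.5]
grip_width: 8.9
```

Call:
carry_out([
  [0,0,0,0],
  [0,0,0,0],
  [0,0,40,0],
  [0,0,80,0],
  [0,0,120,0],
  [-11,-39,120,0],
  [-22,-78,120,0],
  [-33,-117,120,0],
  [-44,-156,120,0],
  [-55,-195,120,0],
  [-66,-234,120,0],
  [-77,-273,120,0],
  [-88,-312,120,0],
  [-99,-351,120,0],
  [-110,-390,120,0],
  [-121,-429,120,0],
  [-132,-468,120,0],
  [-145,-470,120,0],
  [-145,-470,120,0],
], hand=30)

```text
time: 5.37
tool_pos: [367.9, -290.8, 176.8]
tcp_rot: [-1.145, 1.567, -2.791]
contact_force: [-0.6, 0.7, -0.4]
grip_width: 30.1
```

Run:
```python
from h import *
st();print(jaw());snap("wrist","w2",None,1.25)
```

```text
t 5.37 tcp [ 367.9 -290.8  176.8] rot [-1.145  1.567 -2.791] q [-0.83  0.29  1.75 -0.    1.1   0.82] F [-0.6  0.7 -0.4] w 30.1
-94.29747817612227
```

View pics/w2.png

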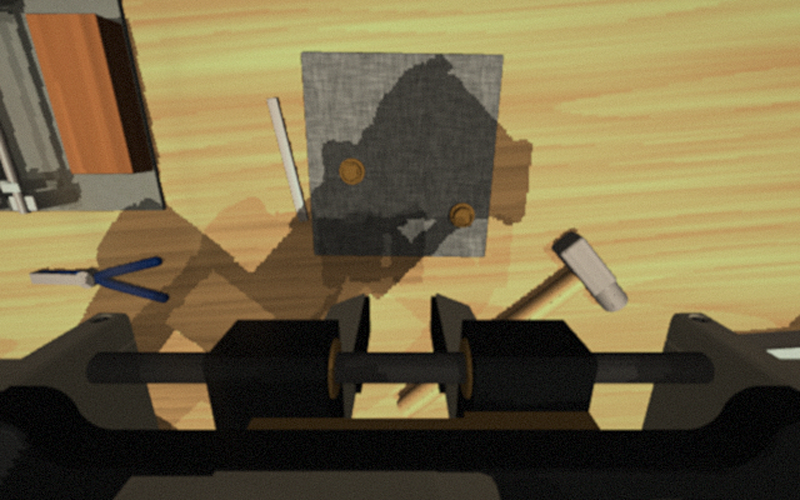

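Run:
```python
from h import *
c=cam("wrist");f=lambda u,v,z:px2w(c,u/1.25,v/1.25,z)[:2].round(1)
print("b",f(351,170,19),f(462,214,19),"mat w",f(302,53,4),f(503,55,4))
print("gap fingers tips px at tcp",w2px(c,get_obs()["tool_pos"])*1.25)
```

```text
b [ 427.4 -250.3] [ 381.  -346.4] mat w [ 523.8 -218.7] [ 510.1 -385.3]
gap fingers tips px at tcp [401.60533656 314.8916356 ]
```

Call:
carry_out([
  [20,13,-30,0],
  [40,26,-60,0],
  [58.5,39,-95,0],
  [58.5,39,-125,0],
  [58.5,39,-125,0],
  [58.5,39,-125,0],
], hand=40)

```text
time: 5.92
tool_pos: [427.3, -248.4, 51.3]
tcp_rot: [-1.78, 1.565, 2.861]
contact_force: [-0.2, 0.2, 0.0]
grip_width: 39.9
```

```bash
cat >> h.py <<'E'
def brass(n="wrist",z=17,amin=60):
    c=cam(n);im=capture(n)[:,:,::-1];h=cv2.cvtColor(np.ascontiguousarray(im),cv2.COLOR_BGR2HSV)
    m=cv2.inRange(h,(8,150,40),(26,255,255));m=cv2.morphologyEx(m,cv2.MORPH_OPEN,np.ones((3,3)))
    k,l,s,ct=cv2.connectedComponentsWithStats(m)
    for i in range(1,k):
        if s[i,4]>amin: print(s[i].tolist(),ct[i].round(1),px2w(c,*ct[i],z).round(1))
    return im
E
python3 - <<'E'
from h import *
st();cv2.imwrite("pics/w3.png",brass())
E
```

```text
t 5.92 tcp [ 427.3 -248.4   51.3] rot [-1.78   1.565  2.861] q [-0.68  0.51  1.82 -0.    0.82  0.96] F [-0.2  0.2  0. ] w 39.9
[0, 54, 64, 186, 7008] [ 22.6 170.3] [486.2 -45.6  17. ]
[47, 166, 23, 24, 171] [ 56.5 177.5] [479.5 -67.2  17. ]
[64, 203, 13, 9, 65] [ 69.2 206.3] [458.1 -68.5  17. ]
[310, 213, 29, 31, 684] [324.  227.6] [ 428.3 -250.6   17. ]
[387, 278, 7, 20, 89] [390.4 286.7] [ 373.5 -299.9   17. ]
[406, 330, 21, 13, 132] [416.2 336. ] [ 322.5 -322.2   17. ]
[458, 330, 17, 13, 129] [466.1 336.9] [ 318.5 -364.7   17. ]
[477, 330, 17, 13, 108] [483.7 337.2] [ 317.2 -379.6   17. ]
[300, 335, 12, 8, 73] [304.9 338.8] [ 326.1 -227.5   17. ]
[435, 335, 16, 8, 75] [441.8 339.3] [ 317.4 -344.1   17. ]
```

View pics/w3.png

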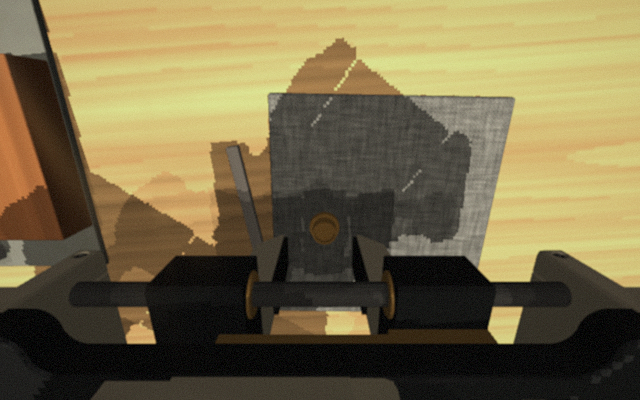

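Call:
carry_out([
  [0.7,-2,-20,0],
  [0.7,-2,-33,0],
  [0.7,-2,-37.5,0],
  [0.7,-2,-37.5,0],
  [0.7,-2,-37.5,0],
], hand=40)

```text
time: 6.38
tool_pos: [429.5, -252.4, 16.9]
tcp_rot: [-0.148, 1.568, -1.792]
contact_force: [-1.1, 0.3, 0.7]
grip_width: 40.0
```

Call:
carry_out([
  [0,0,0,0],
  [0,0,0,0],
  [0,0,0,0],
  [0,0,0,0],
  [0,0,0,0],
  [0,0,0,0],
], hand=0)

```text
time: 6.88
tool_pos: [432.0, -254.0, 19.5]
tcp_rot: [0.759, 1.563, -0.885]
contact_force: [2.3, 2.9, 25.5]
grip_width: 7.5
```

Run:
```python
from h import *
st();print(jaw());snap("wrist","w4",(160,100,480,300),2.5)
```

```text
t 6.88 tcp [ 432.  -254.    19.5] rot [ 0.759  1.563 -0.885] q [-0.68  0.57  1.84 -0.    0.73  0.96] F [ 2.3  2.9 25.5] w 7.5
-94.18836208218575
```

View pics/w4.png

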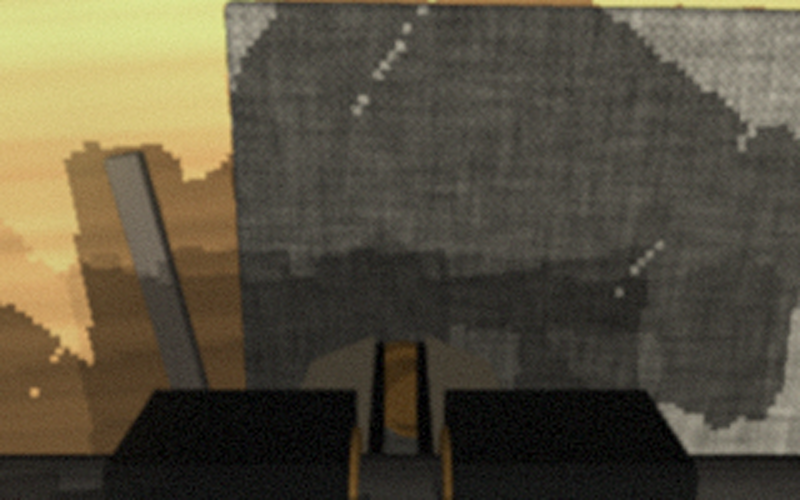

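Call:
carry_out([
  [0,0,10,0],
  [0,0,30,0],
  [0,0,30,0],
  [0,0,30,0],
  [0,0,30,0],
  [0,0,30,0],
], hand=40)

```text
time: 7.43
tool_pos: [431.7, -253.8, 49.0]
tcp_rot: [0.728, 1.563, -0.916]
contact_force: [0.1, -1.1, -0.0]
grip_width: 39.0
```

Run:
```python
from h import *
st();brass(amin=300);st()
```

```text
t 7.43 tcp [ 431.7 -253.8   49. ] rot [ 0.728  1.563 -0.916] q [-0.68  0.52  1.82 -0.    0.8   0.96] F [ 0.1 -1.1 -0. ] w 39.0
[0, 88, 54, 161, 4742] [ 17.8 190.6] [478. -46.  17.]
[304, 222, 29, 31, 667] [318.  236.2] [ 427.6 -251.5   17. ]
t 7.48 tcp [ 431.8 -253.9   49. ] rot [ 0.726  1.563 -0.917] q [-0.68  0.52  1.82 -0.    0.8   0.96] F [-0.5 -0.5 -0.2] w 39.5
```

Call:
carry_out([
  [-5,2,-20,0],
  [-5,2,-30,0],
  [-5,2,-36,0],
  [-5,2,-36,0],
  [-5,2,-36,0],
  [-5,2,-36,0],
  [-5,2,-36,0],
], hand=40)

```text
time: 8.07
tool_pos: [427.2, -252.2, 13.5]
tcp_rot: [0.756, 1.562, -0.888]
contact_force: [-0.1, -0.0, 0.0]
grip_width: 40.2
```

Run:
```python
from h import *
st();brass(amin=300);st()
```

```text
t 8.07 tcp [ 427.2 -252.2   13.5] rot [ 0.756  1.562 -0.888] q [-0.69  0.57  1.86 -0.    0.71  0.96] F [-0.1 -0.   0. ] w 40.2
[303, 236, 34, 38, 1010] [319.8 254. ] [ 427.8 -251.3   17. ]
t 8.12 tcp [ 427.2 -252.1   13.5] rot [ 0.757  1.562 -0.887] q [-0.69  0.57  1.86 -0.    0.71  0.96] F [ 0.1 -0.8  0.1] w 39.8
```

Centred well. Close.

Call:
carry_out([
  [0,0,0,0],
  [0,0,0,0],
  [0,0,0,0],
  [0,0,0,0],
  [0,0,0,0],
  [0,0,0,0],
], hand=0)

```text
time: 8.62
tool_pos: [427.2, -252.2, 13.6]
tcp_rot: [0.758, 1.562, -0.886]
contact_force: [-1.0, 0.4, 2.7]
grip_width: 16.4
```

Call:
carry_out([
  [0,0,15,0],
  [0,0,50,0],
  [6,30,85,0],
  [13,65,105,0],
  [20,100,105,0],
  [27,138,105,0],
  [35,176,105,0],
  [43,214,105,0],
  [50,252,105,0],
  [57,290,105,0],
  [64,323,105,0],
  [64,323,90,0],
  [64,323,70,0],
  [64,323,70,0],
  [64,323,70,0],
  [64,323,70,0],
  [64,323,70,0],
], hand=0)

```text
time: 10.03
tool_pos: [491.9, 70.3, 84.6]
tcp_rot: [0.886, 1.561, -0.758]
contact_force: [-0.9, 0.3, -0.6]
grip_width: 15.7
```

Run:
```python
from h import *
st();c=snap("wrist","w5",(160,60,480,300),2.5);st()
f=lambda p,z:((w2px(c,[*p,z])-[160,60])*2.5).round()
n=np.array([507.7,69.9]);e=np.array([.9976,-.07]);g=np.array([.07,.9976])
for k in(-51,-17,17,51):print(k,f(n+k*e,47))
print([f(n+a*e+b*g,47) for a,b in((80,23),(80,-23),(-80,23),(-80,-23))])
```

```text
t 10.03 tcp [491.9  70.3  84.6] rot [ 0.886  1.561 -0.758] q [-0.01  0.46  1.79 -0.01  0.88  1.64] F [-0.9  0.3 -0.6] w 15.7
t 10.08 tcp [491.9  70.3  84.6] rot [ 0.899  1.561 -0.746] q [-0.01  0.46  1.79 -0.01  0.88  1.64] F [-0.   1.2 -0.1] w 16.2
-51 [400. 523.]
-17 [400. 424.]
17 [399. 314.]
51 [399. 193.]
[array([309.,  79.]), array([487.,  79.]), array([330., 601.]), array([470., 600.])]
```

View pics/w5.png

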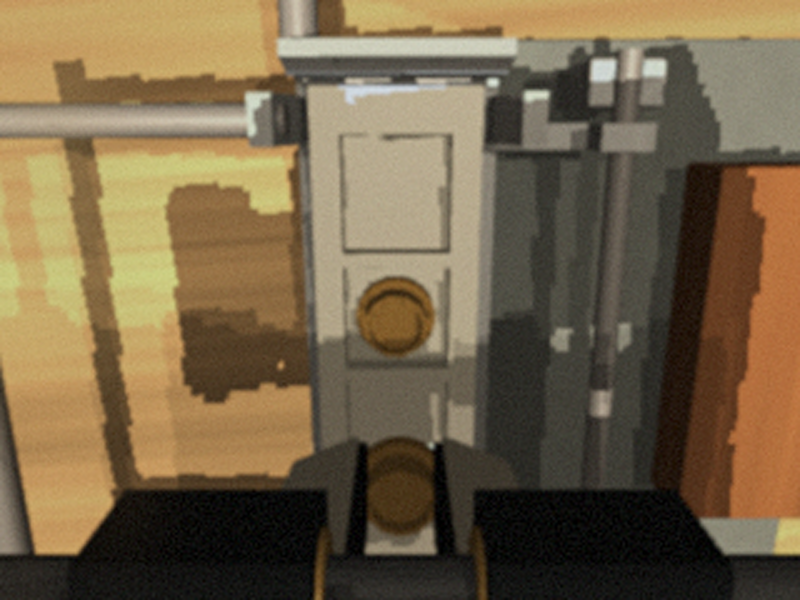

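Call:
carry_out([
  [-0.7,0.7,-10,0],
  [-0.7,0.7,-20,0],
  [-0.7,0.7,-28,0],
  [-0.7,0.7,-32,0],
  [-0.7,0.7,-35,0],
  [-0.7,0.7,-36,0],
  [-0.7,0.7,-36,0],
  [-0.7,0.7,-36,0],
], hand=0)

```text
time: 10.75
tool_pos: [491.4, 71.0, 48.7]
tcp_rot: [0.924, 1.56, -0.72]
contact_force: [1.0, -0.3, -0.4]
grip_width: 15.9
```

Call:
carry_out([
  [0,0,0,0],
  [0,0,0,0],
  [0,0,10,0],
  [0,0,40,0],
  [-5,-20,70,0],
  [-15,-57,75,0],
  [-26,-96,75,0],
  [-36,-135,75,0],
  [-46,-174,75,0],
  [-57,-213,75,0],
  [-67,-252,75,0],
  [-78,-291,75,0],
  [-88,-330,75,0],
  [-99,-369,75,0],
  [-109,-408,50,0],
  [-112,-418,15,0],
  [-112,-418,0,0],
  [-112,-418,0,0],
  [-112,-418,0,0],
  [-112,-418,0,0],
], hand=30)

```text
time: 12.42
tool_pos: [380.3, -347.2, 50.3]
tcp_rot: [0.907, 1.558, -0.737]
contact_force: [0.3, 0.3, -0.6]
grip_width: 29.9
```

Run:
```python
from h import *
cv2.imwrite("pics/w6.png",brass(amin=300)[:,:,::-1][:,:,::-1]);st()
brass("top",19,5)
```

```text
[310, 216, 28, 30, 677] [323.4 230.3] [ 380.2 -349.1   17. ]
t 12.47 tcp [ 380.5 -347.2   50.5] rot [ 0.893  1.557 -0.75 ] q [-0.89  0.53  1.78  0.    0.82  0.75] F [ 0.3  0.1 -0.7] w 29.6
[76, 99, 96, 90, 4501] [123.7 143.1] [779.6 729.8  19. ]
[358, 209, 3, 3, 9] [359. 210.] [547.5 -38.   19. ]
[356, 212, 16, 32, 448] [363.5 228.8] [487.3 -50.7  19. ]
[235, 215, 19, 37, 246] [243.5 230.7] [486.3 331.9  19. ]
[95, 219, 4, 4, 15] [ 96.4 220.6] [524.9 806.3  19. ]
[111, 219, 8, 8, 37] [114.6 221.9] [520.  747.1  19. ]
[256, 218, 3, 4, 12] [257.  219.5] [521.4 288.9  19. ]
[257, 220, 14, 28, 167] [264.6 230.6] [485.7 264.2  19. ]
[111, 228, 7, 5, 28] [113.9 229.9] [494.3 748.1  19. ]
[96, 230, 11, 9, 62] [100.4 233.6] [483.  791.1  19. ]
[601, 233, 17, 22, 230] [609.3 242.3] [ 434.5 -821.3   19. ]
[98, 235, 20, 14, 120] [109.3 242.4] [454.6 760.9  19. ]
[93, 243, 7, 8, 35] [ 95.7 246.9] [440.8 803.8  19. ]
[255, 249, 10, 23, 119] [259.6 260. ] [392.9 279.8  19. ]
[106, 251, 12, 36, 219] [111.8 267.8] [374.2 748.9  19. ]
[599, 254, 4, 5, 18] [600.7 255.8] [ 392.8 -790.4   19. ]
[92, 258, 6, 6, 29] [ 94.4 260.5] [397.8 805.8  19. ]
[233, 258, 5, 6, 25] [234.7 260.7] [391.6 358.8  19. ]
[100, 261, 3, 4, 12] [101.  262.5] [391.2 784.3  19. ]
[608, 260, 4, 4, 15] [609.4 261.4] [ 375.2 -815.8   19. ]
[230, 265, 6, 13, 52] [232.7 271.2] [358.9 364.6  19. ]
[93, 269, 11, 9, 70] [ 98.3 273.4] [357.1 791.   19. ]
[252, 273, 7, 10, 55] [254.7 277.4] [338.8 295.   19. ]
[91, 282, 13, 10, 76] [ 97.  286.7] [315.7 792.9  19. ]
[105, 290, 11, 9, 65] [110.2 293.9] [293.1 750.   19. ]
[93, 298, 7, 4, 21] [ 96.  299.6] [276.1 793.9  19. ]
```

Call:
carry_out([
  [-0.5,-2.3,-20,0],
  [-0.5,-2.3,-30,0],
  [-0.5,-2.3,-37,0],
  [-0.5,-2.3,-37,0],
  [-0.5,-2.3,-37,0],
  [-0.5,-2.3,-37,0],
  [-0.5,-2.3,-37,0],
], hand=40)

```text
time: 13.1
tool_pos: [380.3, -349.8, 14.1]
tcp_rot: [0.88, 1.556, -0.763]
contact_force: [-0.9, -0.2, -0.9]
grip_width: 40.1
```

Call:
carry_out([
  [0,0,0,0],
  [0,0,0,0],
  [0,0,0,0],
  [0,0,0,0],
  [0,0,0,0],
  [0,0,0,0],
], hand=0)

```text
time: 13.6
tool_pos: [380.3, -349.8, 14.2]
tcp_rot: [0.88, 1.556, -0.763]
contact_force: [0.8, -0.7, 1.9]
grip_width: 16.0
```

Call:
carry_out([
  [0,0,15,0],
  [0,0,50,0],
  [8,20,85,0],
  [24,56,100,0],
  [40,93,105,0],
  [56,130,105,0],
  [72,168,105,0],
  [88,205,105,0],
  [104,243,105,0],
  [120,280,105,0],
  [136,317,105,0],
  [152,354,105,0],
  [168,391,105,0],
  [178.5,416,100,0],
  [178.5,416,70,0],
  [178.5,416,70,0],
  [178.5,416,70,0],
  [178.5,416,70,0],
], hand=0)

```text
time: 15.1
tool_pos: [558.8, 65.4, 84.8]
tcp_rot: [0.853, 1.556, -0.791]
contact_force: [-0.3, -1.0, 0.2]
grip_width: 15.8
```

Run:
```python
from h import *
c=snap("wrist","w7",(160,60,480,300),2.5);st()
```

```text
t 15.15 tcp [559.2  65.3  85.3] rot [ 0.92   1.555 -0.725] q [-0.01  0.55  1.61 -0.01  0.97  1.64] F [0.5 0.2 0.1] w 16.0
```

View pics/w7.png

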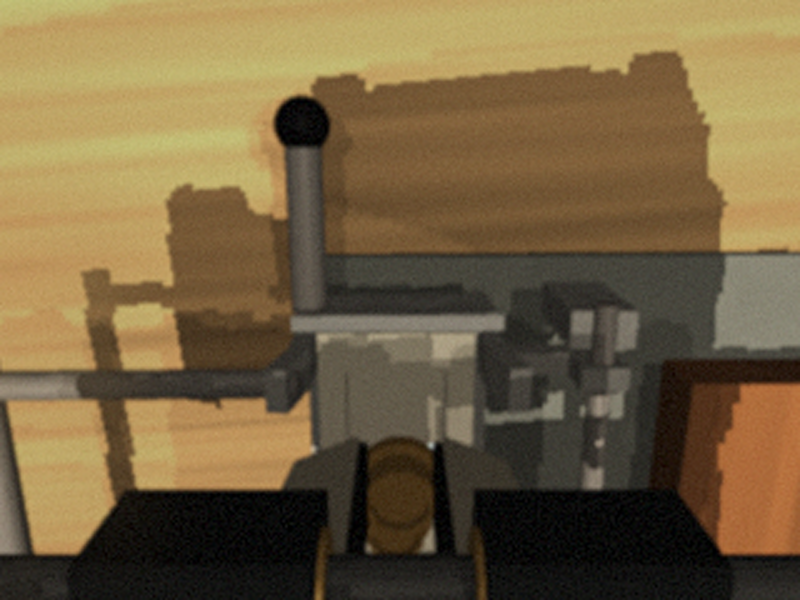

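Call:
carry_out([
  [-2,0.9,-10,0],
  [-2,0.9,-20,0],
  [-2,0.9,-27,0],
  [-2,0.9,-31,0],
  [-2,0.9,-33,0],
  [-2,0.9,-33,0],
], hand=0)

```text
time: 15.65
tool_pos: [558.6, 65.6, 52.8]
tcp_rot: [1.014, 1.552, -0.631]
contact_force: [0.5, -1.1, 6.3]
grip_width: 16.2
```

Call:
carry_out([
  [0,0,-1,0],
  [0,0,-2,0],
  [0,0,-3,0],
  [0,0,-3.5,0],
  [0,0,-3.5,0],
], hand=0)

```text
time: 16.07
tool_pos: [558.5, 65.5, 49.2]
tcp_rot: [0.999, 1.553, -0.646]
contact_force: [-0.5, -0.8, 4.0]
grip_width: 16.5
```

Call:
carry_out([
  [0,0,0,0],
  [0,0,0,0],
  [0,0,5,0],
  [0,0,20,0],
  [-15,0,50,0],
  [-40,0,80,0],
  [-70,0,90,0],
  [-90,0,90,0],
  [-90,0,90,0],
  [-90,0,90,0],
], hand=30)

```text
time: 16.9
tool_pos: [468.1, 65.6, 139.9]
tcp_rot: [1.028, 1.552, -0.617]
contact_force: [0.5, 0.7, 0.7]
grip_width: 29.8
```

Run:
```python
from h import *
c=snap("wrist","w8",(160,40,480,260),2.5);st()
```

```text
t 16.95 tcp [469.   65.5 139.6] rot [ 1.038  1.552 -0.607] q [-0.02  0.34  1.8  -0.01  0.99  1.64] F [ 0.4 -0.6 -0.3] w 29.9
```

View pics/w8.png

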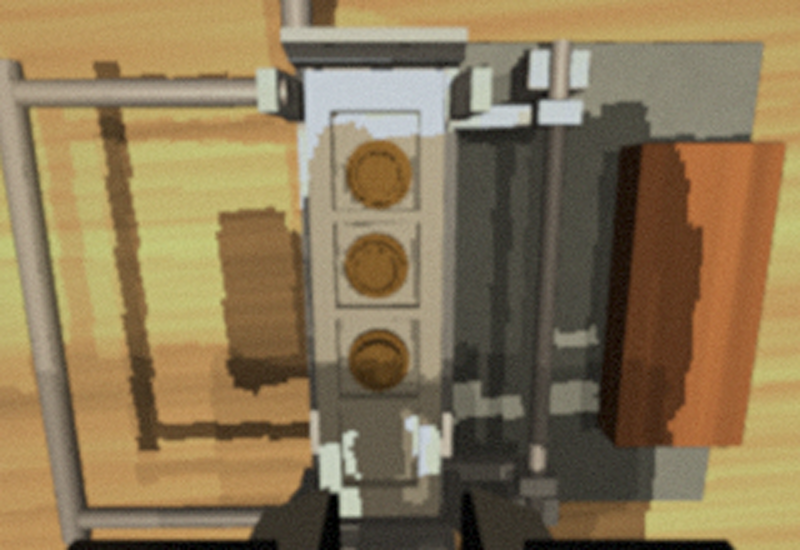

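Call:
carry_out([
  [-15,38,0,-2],
  [-30,75,0,-4],
  [-45,113,0,-6],
  [-60,150,0,-8],
  [-76,188,0,-10],
  [-90,225,0,-12],
  [-95,235,0,-12],
  [-95,235,0,-12],
  [-95,235,0,-12],
  [-95,235,0,-12],
], hand=70)

```text
time: 17.78
tool_pos: [374.7, 299.7, 139.3]
tcp_rot: [1.0, 1.551, -0.855]
contact_force: [-0.1, -0.2, 0.1]
grip_width: 70.0
```

Run:
```python
from h import *
c=snap("wrist","w9",(160,0,480,240),2.5);st();print(jaw())
f=lambda p,z:((w2px(c,[*p,z])-[160,0])*2.5).round()
print(f((424,308),25),f((430,310),12))
```

```text
t 17.83 tcp [374.8 299.4 139.4] rot [ 1.009  1.551 -0.847] q [ 0.53  0.35  1.77 -0.02  1.01  2.39] F [-0.8  0.7  0.5] w 69.8
-106.33282087555077
[343. 384.] [336. 367.]
```

View pics/w9.png

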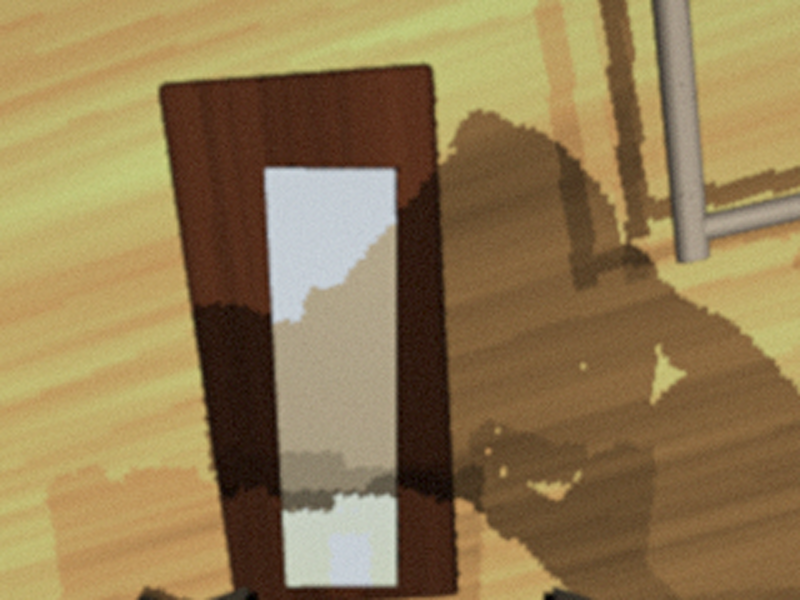

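Run:
```python
from h import *
c=cam("wrist");f=lambda u,v,z:px2w(c,160+u/2.5,v/2.5,z)[:2]
T=np.array([f(*p,25) for p in((264,168),(397,168),(398,586),(287,586))]);print(T.round(1),T.mean(0),cv2.minAreaRect(np.float32(T)))
m=(T[0]+T[1])/2-(T[2]+T[3])/2;print(np.degrees(np.arctan2(m[1],m[0])))
m=(T[1]-T[0]);print(np.degrees(np.arctan2(m[1],m[0])))
a=f(161,86,12);b=f(432,66,12);d=f(456,594,12)
print("board",a,b,d,(a+d)/2,np.linalg.norm(b-a),np.linalg.norm(b-d),np.degrees(np.arctan2(*(b-d)[::-1])))
```

```text
[[504.4 311.2]
 [491.3 266.2]
 [336.9 311.1]
 [350.2 355.8]] [420.71820721 311.0931781 ] ((420.67181396484375, 311.18212890625), (46.939327239990234, 160.8292999267578), 73.76560974121094)
-16.182715205628526
-106.24393776909696
board [542.38389993 339.1210836 ] [521.41096639 244.2198136 ] [320.23349162 289.13386806] [431.30869578 314.12747583] 97.19112608127003 206.13017402749642 -12.585232626790486
```

Call:
carry_out([
  [23,5,-25,0],
  [45.7,10.6,-55,0],
  [45.7,10.6,-90,0],
  [45.7,10.6,-115,0],
  [45.7,10.6,-124,0],
  [45.7,10.6,-124,0],
  [45.7,10.6,-124,0],
  [45.7,10.6,-124,0],
], hand=70)

```text
time: 18.5
tool_pos: [421.5, 309.5, 16.1]
tcp_rot: [1.063, 1.551, -0.794]
contact_force: [-0.8, -0.2, 1.2]
grip_width: 70.1
```

Call:
carry_out([
  [0,0,0,0],
  [0,0,0,0],
  [0,0,0,0],
  [0,0,0,0],
  [0,0,0,0],
  [0,0,0,0],
  [0,0,0,0],
], hand=0)

```text
time: 19.08
tool_pos: [421.7, 309.6, 16.4]
tcp_rot: [1.091, 1.551, -0.766]
contact_force: [-0.7, -0.5, 3.6]
grip_width: 45.3
```

Call:
carry_out([
  [0,0,10,0],
  [0,0,45,0],
  [0,0,85,0],
  [0,0,110,0],
  [12,-33,110,2],
  [24,-67,110,4],
  [36,-100,110,6],
  [48,-134,110,8],
  [60,-168,110,10],
  [72,-202,110,12.2],
  [86,-239.7,110,12.2],
  [86,-239.7,90,12.2],
  [86,-239.7,75,12.2],
  [86,-239.7,75,12.2],
  [86,-239.7,75,12.2],
  [86,-239.7,75,12.2],
  [86,-239.7,75,12.2],
], hand=0)

```text
time: 20.5
tool_pos: [508.2, 70.4, 92.6]
tcp_rot: [1.135, 1.549, -0.508]
contact_force: [-0.1, -0.1, 0.0]
grip_width: 45.3
```

Run:
```python
from h import *
c=snap("wrist","w10",(160,60,480,300),2.5);st();print(jaw())
```

```text
t 20.55 tcp [508.2  70.5  92.5] rot [ 1.135  1.549 -0.508] q [-0.01  0.46  1.75 -0.01  0.91  1.65] F [-0.4 -0.2 -0.7] w 46.0
-94.13939130658925
```

View pics/w10.png

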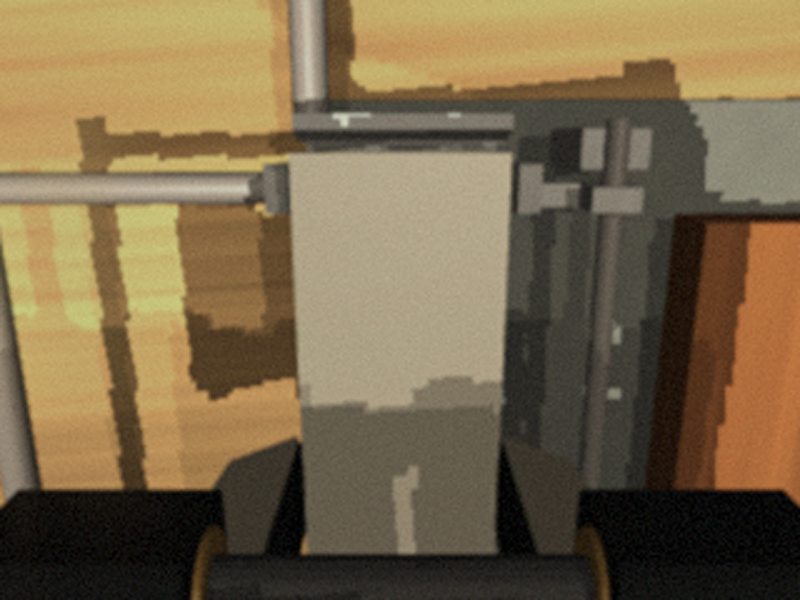

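Run:
```python
from h import *
c=cam("wrist");f=lambda u,v,z:px2w(c,160+u/2.5,60+v/2.5,z)[:2]
H=np.array([503.5,10]);e=np.array([.9976,-.07]);g=np.array([.07,.9976]);j=lambda w:np.round([(w-H)@e,(w-H)@g],1)
for n,u,v,z in(("trL",289,153,101.1),("trR",511,152,101.1),("midL",302,450,101.1),("midR",498,450,101.1),("wallinL",295,131,65),("wallinR",513,130,65),("wallout",295,114,65),("wallout",513,114,65),("rodend",285,185,65.5)):
    print(n,j(f(u,v,z)))
print("tcp",j(get_obs()["tool_pos"][:2]), Rn.from_euler("xyz",get_obs()["tcp_rot"]).as_matrix()[:,0])
```

```text
trL [79.4 84.2]
trR [79.5 38.5]
midL [12.7 84.3]
midR [12.5 38.6]
wallinL [83.8 87.5]
wallinR [84.  32.5]
wallout [87.9 87.3]
wallout [87.8 32.6]
rodend [70.6 90.6]
tcp [ 0.4 60.6] [ 0.01884787 -0.0104855  -0.99976738]
```

Call:
carry_out([
  [1.4,-0.9,-8,0],
  [1.4,-0.9,-14,0],
  [1.4,-0.9,-18,0],
  [1.4,-0.9,-22,0],
  [1.4,-0.9,-26,0],
  [1.4,-0.9,-28,0],
  [1.4,-0.9,-28,0],
  [1.4,-0.9,-28,0],
], hand=0)

```text
time: 21.22
tool_pos: [509.5, 69.5, 64.4]
tcp_rot: [1.13, 1.549, -0.513]
contact_force: [0.1, 0.2, -0.7]
grip_width: 45.6
```

Call:
carry_out([
  [0,0,-3,0],
  [0,0,-6,0],
  [0,0,-9,0],
  [0,0,-11,0],
  [0,0,-12.5,0],
  [0,0,-13,0],
  [0,0,-13,0],
], hand=0)

```text
time: 21.8
tool_pos: [509.5, 69.5, 51.4]
tcp_rot: [1.129, 1.549, -0.514]
contact_force: [0.3, 0.1, 0.1]
grip_width: 45.8
```

Call:
carry_out([
  [0,0,0,0],
  [0,0,0,0],
  [0,0,0,0],
  [0,0,20,0],
  [0,0,50,0],
  [1,20,65,0],
  [3,60,65,0],
  [5,100,65,0],
  [5,111,65,0],
  [5,111,65,0],
  [5,111,65,0],
], hand=64)

```text
time: 22.72
tool_pos: [514.2, 180.7, 116.2]
tcp_rot: [1.094, 1.55, -0.547]
contact_force: [-0.0, -0.5, -0.8]
grip_width: 64.0
```

Call:
carry_out([
  [0,0,0,0],
  [0,0,0,0],
  [0,0,0,0],
  [0,0,-20,0],
  [0,0,-40,0],
  [0,0,-58,0],
  [0,0,-58,0],
  [0,0,-58,0],
  [0,0,-58,0],
], hand=26)

```text
time: 23.47
tool_pos: [514.9, 180.5, 59.1]
tcp_rot: [1.135, 1.549, -0.506]
contact_force: [0.4, -0.1, 1.6]
grip_width: 25.8
```

Call:
carry_out([
  [0,0,0,0],
  [0,0,0,0],
  [0,0,0,0],
  [0,0,0,0],
  [0,0,0,0],
], hand=0)

```text
time: 23.88
tool_pos: [515.5, 180.2, 59.9]
tcp_rot: [1.161, 1.547, -0.481]
contact_force: [0.3, -2.6, 6.3]
grip_width: 9.0
```

Run:
```python
from h import *
c=snap("wrist","w11",(300,60,620,300),2.5);st()
f=lambda u,v,z:px2w(c,300+u/2.5,60+v/2.5,z)[:2]
g=lambda p,z:((w2px(c,[*p,z])-[300,60])*2.5).round()
H=np.array([503.5,10]);R=np.array([[.9976,.07],[-.07,.9976]])
for a,b in((81,84),(81,38),(-79,38),(-79,84)):print(g(H+R@[a,b],60))
```

```text
t 23.93 tcp [515.5 180.2  59.9] rot [ 1.159  1.547 -0.483] q [ 0.2   0.56  1.69 -0.02  0.88  1.86] F [-0.6 -1.8  5.5] w 9.0
[452. 142.]
[662. 142.]
[520. 729.]
[359. 730.]
```

View pics/w11.png

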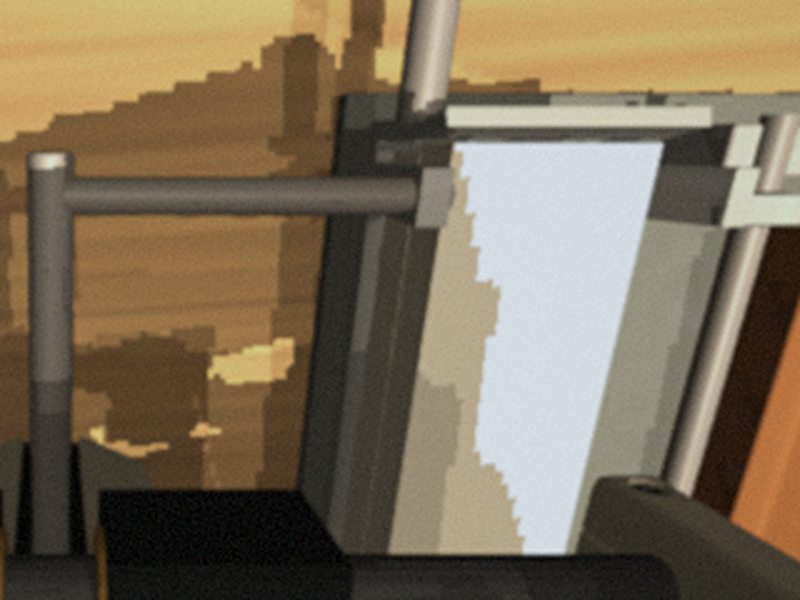

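Call:
carry_out([
  [-0.4,-6,0,0],
  [-0.8,-12,0,0],
  [-1.3,-18,0,0],
  [-1.7,-24,0,0],
  [-2.1,-30,0,0],
  [-2.5,-36,0,0],
  [-2.9,-42,0,0],
  [-3.4,-48,0,0],
  [-3.7,-53,0,0],
  [-3.8,-55,0,0],
  [-3.8,-55,0,0],
], hand=0)

```text
time: 24.85
tool_pos: [511.5, 124.3, 60.0]
tcp_rot: [1.124, 1.547, -0.518]
contact_force: [-1.8, -2.5, 4.6]
grip_width: 9.3
```

Call:
carry_out([
  [0,-0.5,0,0],
  [0,-1,0,0],
  [-0.1,-1.5,0,0],
  [-0.1,-2,0,0],
])

```text
time: 25.18
tool_pos: [511.6, 124.1, 60.0]
tcp_rot: [1.24, 1.548, -0.402]
contact_force: [0.1, 12.0, 2.9]
grip_width: 8.9
```

Call:
carry_out([
  [0,0,0,0],
  [0,0,0,0],
  [0,0,20,0],
  [0,0,55,0],
  [20,-7,70,0],
  [57,-19,70,0],
  [95,-31,70,0],
  [114,-38,70,0],
  [114,-38,70,0],
  [114,-38,70,0],
], hand=16)

```text
time: 26.02
tool_pos: [625.6, 85.2, 128.8]
tcp_rot: [1.184, 1.549, -0.46]
contact_force: [-0.4, 0.7, -0.4]
grip_width: 15.9
```

Run:
```python
from h import *
c=snap("wrist","w12",(160,60,480,300),2.5);st();print(jaw())
f=lambda u,v,z:px2w(c,160+u/2.5,60+v/2.5,z)[:2]
g=lambda p,z:((w2px(c,[*p,z])-[160,60])*2.5).round()
H=np.array([503.5,9.6]);R=np.array([[.9976,.07],[-.07,.9976]])
print(g(H+R@[141,85],47),g(H+R@[116,85],47),H+R@[116,85])
```

```text
t 26.07 tcp [624.7  85.8 129. ] rot [ 1.179  1.55  -0.464] q [ 0.02  0.61  1.36 -0.01  1.15  1.67] F [-0.3 -0.4 -0.6] w 16.0
-94.1274877350822
[397. 307.] [398. 375.] [625.1716  86.276 ]
```

View pics/w12.png

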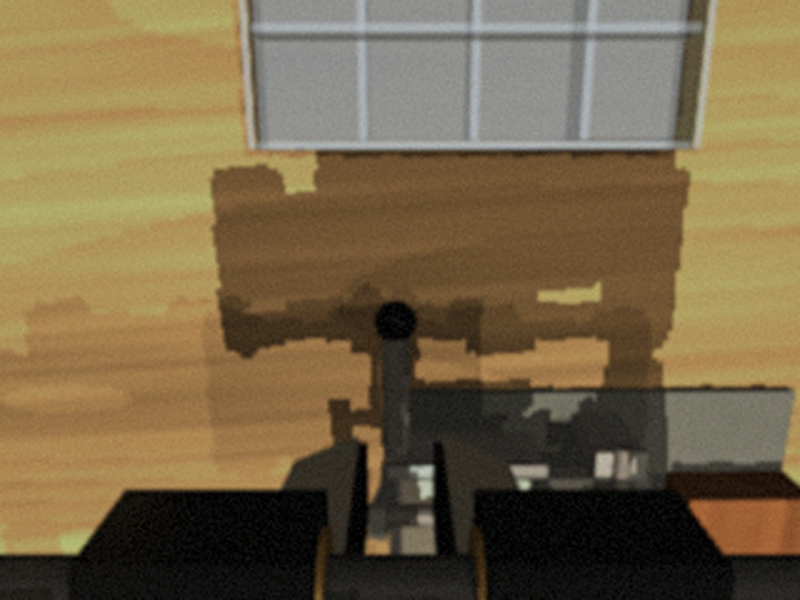

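Call:
carry_out([
  [-2,0.5,-10,0],
  [-2,0.5,-45,0],
  [-2,0.5,-75,0],
  [-2,0.5,-90,0],
  [-2,0.5,-93,0],
  [-2,0.5,-93,0],
  [-2,0.5,-93,0],
], hand=30)

```text
time: 26.65
tool_pos: [622.8, 86.7, 36.9]
tcp_rot: [1.202, 1.549, -0.44]
contact_force: [0.2, 0.1, -0.1]
grip_width: 29.7
```

Call:
carry_out([
  [0,0,0,0],
  [0,0,0,0],
  [0,0,0,0],
  [0,0,0,0],
  [0,0,0,0],
], hand=0)

```text
time: 27.07
tool_pos: [623.3, 86.4, 37.8]
tcp_rot: [1.21, 1.547, -0.432]
contact_force: [-0.6, -2.4, 4.1]
grip_width: 8.9
```

Call:
carry_out([
  [0,-0.3,7.4,0],
  [-0.1,-1.3,14.8,0],
  [-0.2,-2.9,22,0],
  [-0.4,-5.1,29.1,0],
  [-0.6,-8,35.9,0],
  [-0.8,-11.4,42.5,0],
  [-1.1,-15.4,48.8,0],
  [-1.4,-19.9,54.6,0],
  [-1.7,-24.9,60.1,0],
  [-2.1,-30.3,65.1,0],
  [-2.5,-36.1,69.6,0],
  [-3,-42.4,73.6,0],
  [-3,-42.4,73.6,0],
], hand=0)

```text
time: 28.15
tool_pos: [620.6, 48.1, 113.1]
tcp_rot: [1.527, 1.547, -0.116]
contact_force: [-2.2, 15.1, 8.3]
grip_width: 9.1
```

Call:
carry_out([
  [-0.4,-5,3,0],
  [-0.7,-10.4,5.7,0],
  [-1.2,-17.2,8.6,0],
  [-1.7,-24.3,10.8,0],
  [-2.2,-31.5,12.4,0],
  [-2.7,-38.9,13.4,0],
  [-3.2,-46.2,13.7,0],
  [-3.8,-53.6,13.4,0],
  [-4.3,-61,12.4,0],
  [-4.8,-68.2,10.8,0],
  [-5.3,-75.3,8.6,0],
  [-5.8,-82,5.7,0],
  [-6.2,-88.6,2.3,0],
  [-6.2,-88.6,2.3,0],
], hand=0)

```text
time: 29.32
tool_pos: [614.3, -39.9, 115.7]
tcp_rot: [1.61, 1.547, -0.033]
contact_force: [0.4, 2.9, -0.2]
grip_width: 8.9
```

Call:
carry_out([
  [-0.3,-4,-2.3,0],
  [-0.5,-7.6,-4.7,0],
  [-0.9,-13.4,-9.2,0],
  [-1.3,-18.9,-14.2,0],
  [-1.7,-23.9,-19.7,0],
  [-2,-28.4,-25.5,0],
  [-2.3,-32.4,-31.8,0],
  [-2.5,-35.8,-38.4,0],
  [-2.7,-38.7,-45.2,0],
  [-2.9,-40.9,-52.3,0],
  [-3,-42.5,-59.5,0],
  [-3,-43.5,-66.9,0],
  [-3.1,-43.8,-73,0],
  [-3.1,-43.8,-74.3,0],
  [-3.1,-43.8,-74.3,0],
  [-3.1,-43.8,-74.3,0],
], hand=0)

```text
time: 30.65
tool_pos: [611.0, -83.2, 40.9]
tcp_rot: [1.644, 1.548, 0.002]
contact_force: [2.2, 3.9, -3.1]
grip_width: 8.8
```

Call:
carry_out([
  [0,0,-1,0],
  [0,0,-2,0],
  [0,0,-3,0],
  [0,0,-4,0],
  [0,0,-4,0],
])

```text
time: 31.07
tool_pos: [611.1, -83.2, 37.9]
tcp_rot: [1.636, 1.548, -0.007]
contact_force: [-3.3, 4.1, 7.9]
grip_width: 9.0
```

Call:
carry_out([
  [0,0,-1,0],
  [0,0,-2,0],
  [0,0,-3,0],
  [0,0,-3,0],
  [0,0,-3,0],
])

```text
time: 31.48
tool_pos: [611.2, -83.2, 37.6]
tcp_rot: [1.616, 1.546, -0.027]
contact_force: [-8.2, 4.8, 19.7]
grip_width: 8.5
```

Call:
carry_out([
  [0,0,0,0],
  [0,0,0,0],
  [0,0,0,0],
  [0,0,25,0],
  [0,0,60,0],
  [-20,-5,90,0],
  [-58,-10,95,0],
  [-95,-15,95,0],
  [-132,-20,95,0],
  [-161,-25,95,0],
  [-161,-25,95,0],
  [-161,-25,95,0],
  [-161,-25,95,0],
], hand=30)

```text
time: 32.57
tool_pos: [451.2, -108.8, 132.9]
tcp_rot: [1.586, 1.545, -0.057]
contact_force: [0.8, -0.6, -0.3]
grip_width: 29.9
```

Run:
```python
from h import *
c=snap("wrist","w13",(160,50,480,280),2.5);st();print(jaw())
g=lambda p,z:((w2px(c,[*p,z])-[160,50])*2.5).round()
H=np.array([503.5,9.6]);R=np.array([[.9976,.07],[-.07,.9976]])
for p,z in(((80,-115),28.5),((0,-115),28.5),((0,-110),28.5),((0,-86),33),((0,-83),60),((58,-86),33)):print(p,g(H+R@p,z))
```

```text
t 32.62 tcp [ 451.4 -108.7  132.7] rot [ 1.592  1.545 -0.051] q [-0.41  0.33  1.84  0.01  0.95  1.23] F [ 0.1  0.  -0.1] w 30.1
-94.11823413322722
(80, -115) [382.  34.]
(0, -115) [384. 269.]
(0, -110) [370. 269.]
(0, -86) [305. 271.]
(0, -83) [285. 283.]
(58, -86) [298. 102.]
```

View pics/w13.png

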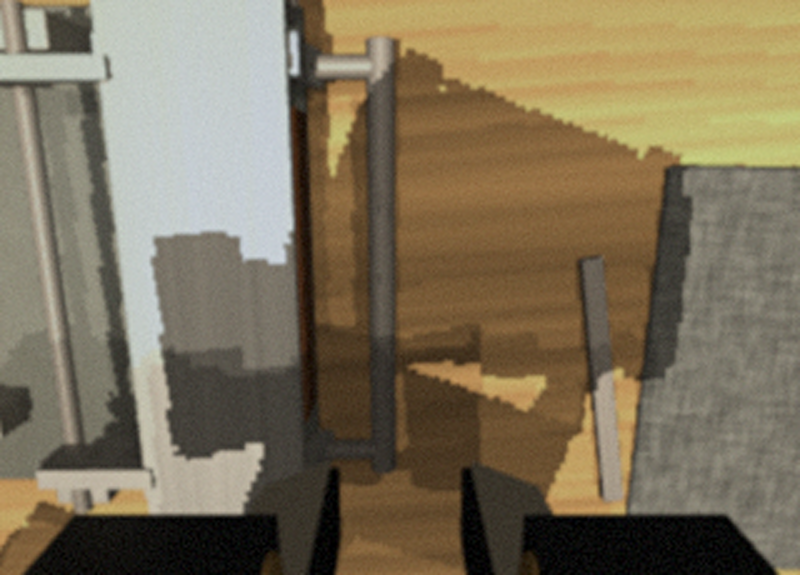

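Call:
carry_out([
  [22,1.5,0,0],
  [44,2.6,-10,0],
  [44,2.6,-30,0],
  [44,2.6,-50,0],
  [44,2.6,-58,0],
  [44,2.6,-58,0],
  [44,2.6,-58,0],
  [44,2.6,-58,0],
], hand=14.5)

```text
time: 33.28
tool_pos: [496.3, -106.3, 75.6]
tcp_rot: [1.573, 1.543, -0.069]
contact_force: [-1.1, 0.0, -0.1]
grip_width: 14.8
```

Call:
carry_out([
  [0,0,-10,0],
  [0,0,-20,0],
  [0,0,-30,0],
  [0,0,-36,0],
  [0,0,-42,0],
  [0,0,-42,0],
])

```text
time: 33.78
tool_pos: [495.5, -106.0, 32.1]
tcp_rot: [1.603, 1.546, -0.04]
contact_force: [0.1, 0.7, -0.0]
grip_width: 14.4
```

Call:
carry_out([
  [0,0,-4,0],
  [0,0,-8,0],
  [0,0,-12,0],
  [0,0,-13,0],
  [0,0,-13,0],
])

```text
time: 34.2
tool_pos: [495.3, -106.0, 18.8]
tcp_rot: [1.61, 1.546, -0.032]
contact_force: [0.0, -0.8, -0.5]
grip_width: 14.4
```

Clean entry. Close and pull away from the hinge.

Call:
carry_out([
  [0,0,0,0],
  [0,0,0,0],
  [0,0,0,0],
  [0,0,0,0],
], hand=0)

```text
time: 34.53
tool_pos: [495.4, -105.9, 18.9]
tcp_rot: [1.611, 1.546, -0.032]
contact_force: [-0.0, 1.3, -0.9]
grip_width: 9.0
```

Call:
carry_out([
  [-0.4,-6,0,0],
  [-0.8,-12,0,0],
  [-1.3,-18,0,0],
  [-1.7,-24,0,0],
  [-2.1,-30,0,0],
  [-2.5,-36,0,0],
  [-2.9,-42,0,0],
  [-3.4,-48,0,0],
  [-3.7,-53,0,0],
  [-3.8,-54.5,0,0],
  [-3.8,-54.5,0,0],
])

```text
time: 35.45
tool_pos: [491.5, -160.9, 18.9]
tcp_rot: [1.606, 1.546, -0.037]
contact_force: [-0.1, -0.4, -0.7]
grip_width: 9.0
```

Call:
carry_out([
  [0,-0.5,0,0],
  [0,-1,0,0],
  [-0.1,-1.5,0,0],
  [-0.1,-2.2,0,0],
  [-0.1,-2.2,0,0],
])

```text
time: 35.87
tool_pos: [491.4, -161.1, 18.9]
tcp_rot: [1.719, 1.546, 0.075]
contact_force: [3.5, 10.7, 1.1]
grip_width: 8.8
```

Call:
carry_out([
  [0,0,0,0],
  [0,0,0,0],
  [0,0,15,0],
  [0,0,50,0],
  [0,0,85,0],
  [20,13,100,0],
  [50,33,100,0],
  [85,55,100,0],
  [118,77,100,0],
  [120,78,100,0],
  [120,78,100,0],
  [120,78,100,0],
], hand=20)

```text
time: 36.87
tool_pos: [610.8, -83.4, 118.4]
tcp_rot: [1.701, 1.548, 0.059]
contact_force: [-0.4, 0.2, -0.3]
grip_width: 20.0
```

Call:
carry_out([
  [0,0,0,0],
  [0,0,-30,0],
  [0,0,-60,0],
  [0,0,-80,0],
  [0,0,-82,0],
  [0,0,-82,0],
  [0,0,-82,0],
], hand=30)

```text
time: 37.45
tool_pos: [611.2, -84.3, 37.7]
tcp_rot: [1.673, 1.546, 0.03]
contact_force: [0.5, 0.5, 0.8]
grip_width: 29.9
```

Call:
carry_out([
  [0,0,0,0],
  [0,0,0,0],
  [0,0,0,0],
  [0,0,0,0],
  [0,0,0,0],
], hand=0)

```text
time: 37.87
tool_pos: [611.9, -83.3, 39.0]
tcp_rot: [1.713, 1.544, 0.07]
contact_force: [0.6, 5.2, 4.3]
grip_width: 8.8
```

Call:
carry_out([
  [0,0,0,0],
  [0,0,0,0],
  [0,0,0,0],
  [0,0,40,0],
  [10,-0.7,40,0],
  [19.5,-1.4,40,0],
  [19.5,-1.4,20,0],
  [19.5,-1.4,-4,0],
  [19.5,-1.4,-4,0],
  [19.5,-1.4,-4,0],
  [19.5,-1.4,-4,0],
], hand=34)

```text
time: 38.78
tool_pos: [631.8, -84.9, 35.8]
tcp_rot: [1.699, 1.543, 0.055]
contact_force: [0.1, -0.3, 1.5]
grip_width: 34.2
```

Call:
carry_out([
  [0,0,0,0],
  [0,0,0,0],
  [0,0,0,0],
  [0,0,0,0],
  [0,0,0,0],
], hand=0)

```text
time: 39.2
tool_pos: [632.3, -84.6, 36.7]
tcp_rot: [1.701, 1.542, 0.057]
contact_force: [-0.2, 2.2, 4.8]
grip_width: 12.7
```

Call:
carry_out([
  [0,0.1,4.4,0],
  [0,0.5,8.9,0],
  [0.1,1,13.3,0],
  [0.1,1.9,17.7,0],
  [0.2,2.9,22,0],
  [0.3,4.2,26.3,0],
  [0.4,5.6,30.5,0],
  [0.5,8,35.9,0],
  [0.8,11.4,42.5,0],
  [1.1,15.4,48.8,0],
  [1.4,19.9,54.6,0],
  [1.7,24.9,60.1,0],
  [1.7,24.9,60.1,0],
], hand=0)

```text
time: 40.28
tool_pos: [633.9, -63.2, 97.7]
tcp_rot: [1.495, 1.542, -0.149]
contact_force: [-2.7, -11.5, 2.0]
grip_width: 12.9
```

Run:
```python
from h import *
st();c=snap("wrist","w14",(240,80,560,300),1)
s=capture("scene")[:,:,::-1][150:290,190:410];t=capture("top")[:,:,::-1][165:265,270:400]
a=cv2.resize(np.ascontiguousarray(s),(790,503),interpolation=cv2.INTER_CUBIC);cv2.imwrite("pics/s14.png",a)
```

```text
t 40.28 tcp [633.9 -63.2  97.7] rot [ 1.495  1.542 -0.149] q [-0.22  0.65  1.39  0.    1.08  1.42] F [ -2.7 -11.5   2. ] w 12.9
```

View pics/s14.png

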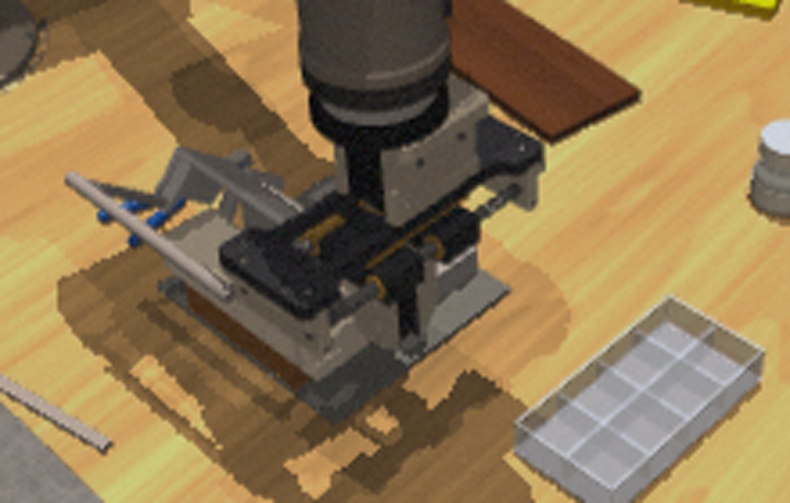

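Call:
carry_out([
  [0.4,5.6,5.8,0],
  [0.9,12.4,11.5,0],
  [1.4,19.8,16.5,0],
  [1.9,27.6,20.6,0],
  [2.5,35.8,24,0],
  [3.1,44.4,26.4,0],
  [3.7,53.1,28,0],
  [4.4,63.4,28.6,0],
  [5.2,73.8,28,0],
  [5.8,82.5,26.4,0],
  [6.4,91.1,24,0],
  [7,99.3,20.6,0],
  [7.5,107.1,16.5,0],
  [8,114.5,11.5,0],
  [8,114.5,11.5,0],
], hand=0)

```text
time: 41.68
tool_pos: [643.1, 50.3, 110.0]
tcp_rot: [1.448, 1.538, -0.196]
contact_force: [3.8, -2.7, -0.8]
grip_width: 12.3
```

Call:
carry_out([
  [0.5,7.8,-5.8,0],
  [1,14,-12.2,0],
  [1.4,19.4,-19.2,0],
  [1.7,24.1,-26.8,0],
  [2,28,-34.8,0],
  [2.2,31,-43.1,0],
  [2.3,33.1,-51.8,0],
  [2.4,34.4,-60.6,0],
  [2.4,34.7,-68,0],
  [2.4,34.7,-71,0],
  [2.4,34.7,-73,0],
  [2.4,34.7,-73,0],
], hand=0)

```text
time: 42.68
tool_pos: [646.5, 84.7, 37.9]
tcp_rot: [1.446, 1.535, -0.198]
contact_force: [3.5, 0.1, 1.6]
grip_width: 12.5
```

Call:
carry_out([
  [0,0,-1,0],
  [0,0,-2,0],
  [0,0,-3,0],
  [0,0,-3,0],
  [0,0,-3,0],
])

```text
time: 43.1
tool_pos: [646.6, 84.7, 36.3]
tcp_rot: [1.443, 1.535, -0.2]
contact_force: [-1.6, 0.0, 7.8]
grip_width: 12.7
```

Call:
carry_out([
  [0,0,-1,0],
  [0,0,-2,0],
  [0,0,-3,0],
  [0,0,-3,0],
  [0,0,-3,0],
])

```text
time: 43.52
tool_pos: [646.6, 84.7, 36.1]
tcp_rot: [1.442, 1.533, -0.201]
contact_force: [-6.5, 0.1, 18.4]
grip_width: 12.6
```

Call:
carry_out([
  [0,0,0,0],
  [0,0,0,0],
  [0,0,0,0],
  [0,0,40,0],
  [0,0,80,0],
  [-5,-5,105,0],
  [-37,-27,105,0],
  [-70,-49,105,0],
  [-103,-71,105,0],
  [-136,-93,105,0],
  [-168,-115,105,0],
  [-197,-135,105,0],
  [-197,-135,105,0],
  [-197,-135,105,0],
  [-197,-135,105,0],
], hand=64)

```text
time: 44.77
tool_pos: [450.4, -50.4, 141.2]
tcp_rot: [1.447, 1.533, -0.197]
contact_force: [0.2, -0.0, 0.6]
grip_width: 64.1
```

```bash
cat > tr.py <<'E'
from h import *
c=cam("wrist");im=np.ascontiguousarray(capture("wrist")[:,:,::-1]);cv2.imwrite("pics/w15.png",im);st();print(jaw())
h=cv2.cvtColor(im,cv2.COLOR_BGR2HSV)
H=np.array([503.5,9.6]);R=np.array([[.9976,.07],[-.07,.9976]])
q=np.array([w2px(c,[*(H+R@[a,b]),59]) for a,b in((80,-37),(80,-83),(-80,-83),(-80,-37))]);print("pred corners",q.round().tolist())
m=np.zeros(im.shape[:2],np.uint8);cv2.fillConvexPoly(m,q.astype(int),255);m[215:]=0
inn=cv2.erode(m,np.ones((9,9)));out=cv2.dilate(m,np.ones((15,15)))-cv2.dilate(m,np.ones((7,7)));out[215:]=0
print("in",cv2.meanStdDev(h,mask=inn)[0].ravel().round(),cv2.meanStdDev(h,mask=inn)[1].ravel().round(),"out",cv2.meanStdDev(h,mask=out)[0].ravel().round())
for v in (60,90,120,150,180,200):
    print(v,*["%d/%d"%(h[v,u,1],h[v,u,2]) for u in range(int(q[:,0].min())-16,int(q[:,0].max())+20,4)])
E
python3 tr.py
```

```text
t 44.82 tcp [450.7 -50.1 141.1] rot [ 1.445  1.533 -0.197] q [-0.28  0.29  1.87  0.    0.95  1.36] F [ 1.  -0.4 -0.3] w 64.0
-94.12028687870564
pred corners [[286.0, 54.0], [345.0, 53.0], [341.0, 242.0], [292.0, 243.0]]
in [ 41.  49. 168.] [36. 19. 28.] out [ 22.  93. 129.]
60 34/135 36/129 36/134 43/137 35/131 13/180 18/200 22/200 21/197 18/196 19/201 15/200 17/197 18/201 17/200 19/200 15/201 19/199 21/203 21/204 121/181 125/177 120/182 116/181
90 40/145 36/141 39/138 38/115 43/119 99/155 19/201 16/203 20/202 62/170 63/167 55/172 58/171 55/175 19/206 16/203 18/202 19/200 18/204 17/207 142/182 137/180 134/184 129/184
120 40/142 36/147 44/149 32/128 34/127 177/111 59/172 63/166 58/168 59/165 60/170 60/167 56/170 65/170 58/166 55/167 58/171 54/171 59/169 58/168 140/120 137/127 146/126 144/126
150 35/73 37/76 42/73 44/70 25/51 183/64 60/171 61/168 58/163 55/167 59/170 60/170 60/165 57/165 60/170 62/165 59/163 63/162 56/167 65/158 137/112 145/107 143/107 143/107
180 40/71 34/75 47/81 36/70 35/59 128/64 65/149 61/158 62/165 55/162 61/171 60/169 61/162 59/163 59/164 63/162 56/168 56/167 65/166 86/124 138/129 141/125 136/122 134/129
200 37/82 46/77 32/105 39/39 34/38 85/39 94/76 64/91 62/103 74/93 57/94 67/87 64/96 62/94 70/91 55/93 70/99 67/91 65/94 129/154 125/185 123/184 121/188 123/187
```

Call:
carry_out([
  [25,-0.6,-15,0],
  [49,-1.3,-40,0],
  [49,-1.3,-65,0],
  [49,-1.3,-80,0],
  [49,-1.3,-87,0],
  [49,-1.3,-90.5,0],
  [49,-1.3,-90.5,0],
  [49,-1.3,-90.5,0],
  [49,-1.3,-90.5,0],
], hand=60)

```text
time: 45.57
tool_pos: [500.5, -51.5, 51.7]
tcp_rot: [1.443, 1.53, -0.199]
contact_force: [-0.0, 0.1, -0.0]
grip_width: 60.0
```

Call:
carry_out([
  [0,0,0,0],
  [0,0,0,0],
  [0,0,0,0],
  [0,0,0,0],
  [0,0,0,0],
  [0,0,0,0],
], hand=0)

```text
time: 46.07
tool_pos: [501.0, -51.7, 52.4]
tcp_rot: [1.439, 1.529, -0.203]
contact_force: [-0.2, -0.4, 6.6]
grip_width: 45.5
```

Call:
carry_out([
  [0,0,2,0],
  [0,0,5,0],
  [0,0,9,0],
  [0,0,15,0],
  [0,0,25,0],
  [0,0,50,0],
  [0,0,80,0],
  [0,0,100,0],
  [-6,30,100,-1],
  [-13,65,100,-2],
  [-20,101,100,-3],
  [-27,137,100,-4],
  [-34,173,100,-5],
  [-41,209,100,-6],
  [-48,245,100,-7],
  [-55,281,100,-8],
  [-62,317,100,-8.5],
  [-69,353,100,-8.5],
  [-71,364,90,-8.5],
  [-71,364,80,-8.5],
], hand=0)

```text
time: 47.73
tool_pos: [429.4, 315.1, 132.6]
tcp_rot: [1.484, 1.528, -0.303]
contact_force: [0.2, -0.9, -0.8]
grip_width: 45.2
```

Run:
```python
from h import *
st();print(jaw());brass("top",46,8)
```

```text
t 47.73 tcp [429.4 315.1 132.6] rot [ 1.484  1.528 -0.303] q [ 0.51  0.44  1.66 -0.04  1.01  2.31] F [ 0.2 -0.9 -0.8] w 45.2
-102.37880864777722
[76, 99, 97, 90, 4491] [123.8 143.1] [771.4 715.4  46. ]
[244, 217, 6, 4, 22] [246.3 218.4] [523.2 317.8  46. ]
[96, 220, 8, 5, 26] [ 99.6 221.7] [519.1 780.   46. ]
[97, 230, 3, 3, 9] [ 98. 231.] [489.8 783.5  46. ]
[112, 232, 3, 4, 12] [113.  233.5] [481.3 735.8  46. ]
[600, 233, 18, 23, 248] [608.8 242.5] [ 433.7 -800.2   46. ]
[101, 236, 3, 3, 9] [102. 237.] [470.8 769.9  46. ]
[110, 237, 5, 8, 34] [112.1 240.5] [459.4 737.4  46. ]
[93, 245, 9, 7, 47] [ 97.1 247.9] [437.  783.4  46. ]
[111, 255, 5, 5, 21] [113.3 257.3] [407.4 731.2  46. ]
[92, 257, 9, 8, 52] [ 95.6 260.7] [397.7 786.   46. ]
[103, 256, 4, 3, 12] [104.5 257. ] [408.6 758.7  46. ]
[605, 257, 4, 3, 12] [606.5 258. ] [ 386.6 -788.5   46. ]
[109, 262, 7, 6, 36] [112.  264.6] [385.1 734.2  46. ]
[110, 269, 6, 5, 25] [112.5 271.1] [364.9 731.6  46. ]
[252, 271, 7, 10, 47] [254.3 275. ] [348.  291.3  46. ]
[93, 273, 6, 6, 32] [ 95.8 275.5] [352.3 782.9  46. ]
[107, 276, 9, 11, 51] [110.7 280.4] [336.6 735.6  46. ]
[256, 278, 3, 4, 12] [257.  279.5] [334.2 283.1  46. ]
[96, 287, 3, 3, 9] [ 97. 288.] [314.1 777.   46. ]
[105, 288, 10, 14, 87] [110.2 295. ] [292.4 734.9  46. ]
[94, 298, 3, 3, 9] [ 95. 299.] [280.9 781.4  46. ]
[100, 299, 4, 3, 12] [101.5 300. ] [277.7 761.1  46. ]
[506, 393, 32, 7, 153] [521.4 395.4] [ -11.5 -500.3   46. ]
```

Call:
carry_out([
  [0,-2,-20,0],
  [0,-2,-50,0],
  [0,-2,-80,0],
  [0,-2,-98,0],
  [0,-2,-105,0],
  [0,-2,-109,0],
  [0,-2,-112,0],
  [0,-2,-112,0],
  [0,-2,-112,0],
], hand=0)

```text
time: 48.53
tool_pos: [429.4, 310.7, 19.2]
tcp_rot: [1.417, 1.529, -0.372]
contact_force: [0.2, 0.7, -1.3]
grip_width: 45.5
```

Call:
carry_out([
  [0,0,-0.5,0],
  [0,0,-1,0],
  [0,0,-1.5,0],
  [0,0,-1.5,0],
])

```text
time: 48.87
tool_pos: [429.8, 310.9, 18.4]
tcp_rot: [1.44, 1.528, -0.348]
contact_force: [1.3, 0.5, 4.0]
grip_width: 45.6
```

Contact; release, rise and move to look at the block.

Call:
carry_out([
  [0,0,0,0],
  [0,0,0,0],
  [0,0,0,0],
  [0,0,15,0],
  [0,0,50,0],
  [0,0,90,0],
  [0,-15,122,1],
  [2,-50,125,2],
  [5,-86,125,3],
  [8,-122,125,4],
  [11,-158,125,5],
  [14,-195,125,6],
  [17,-232,125,7],
  [19,-269,125,8],
  [20,-306,125,8.5],
  [20,-342,125,8.5],
  [20,-361,125,8.5],
  [20,-361,125,8.5],
  [20,-361,125,8.5],
], hand=64)

```text
time: 50.45
tool_pos: [449.6, -50.7, 143.2]
tcp_rot: [1.448, 1.529, -0.194]
contact_force: [-0.1, -0.3, -0.3]
grip_width: 64.4
```

Run:
```python
from h import *
c=cam("wrist");im=np.ascontiguousarray(capture("wrist")[:,:,::-1]);cv2.imwrite("pics/w16.png",im);st()
H=np.array([503.5,9.6]);R=np.array([[.9976,.07],[-.07,.9976]])
hs=cv2.cvtColor(im,cv2.COLOR_BGR2HSV)
x0=270;print([ (k,w2px(c,[*(H+R@[k,-60]),52.5]).round(1).tolist()) for k in(-51,-17,17,51)])
m=cv2.inRange(hs,(8,140,30),(30,255,255));m=cv2.morphologyEx(m,cv2.MORPH_OPEN,np.ones((3,3)))
k,l,s,ct=cv2.connectedComponentsWithStats(m)
for i in range(1,k):
    if s[i,4]>60 and 250<ct[i][0]<390: 
        w=px2w(c,*ct[i],52.5)[:2];print(s[i].tolist(),ct[i].round(1),(R.T@(w-H)).round(1),cv2.minAreaRect(np.argwhere(l==i).astype(np.float32))[1])
ct0=capture("top")[:,:,::-1];cv2.imwrite("pics/t16.png",ct0)
# tray_a on board (white) from top, z=25
c=cam("top");hs=cv2.cvtColor(np.ascontiguousarray(ct0),cv2.COLOR_BGR2HSV);m=cv2.inRange(hs,(0,0,95),(180,75,255));m[:, :225]=0;m[:,285:]=0;m[:205]=0;m[290:]=0
k,l,s,ct=cv2.connectedComponentsWithStats(m)
for i in range(1,k):
    if s[i,4]>50: p=np.argwhere(l==i)[:,::-1];print("white",s[i].tolist(),px2w(c,*ct[i],25).round(1),cv2.minAreaRect(p.astype(np.float32)))
```

```text
t 50.5 tcp [449.6 -49.8 143.3] rot [ 1.45   1.529 -0.191] q [-0.28  0.28  1.87  0.    0.95  1.36] F [-0.6 -0.3 -0.2] w 64.1
[(-51, [316.1, 209.8]), (-17, [315.9, 173.9]), (17, [315.7, 135.3]), (51, [315.5, 93.7])]
[301, 87, 25, 27, 544] [313. 100.] [ 46.  -57.9] (24.0, 26.0)
[287, 90, 6, 103, 376] [289.5 140.3] [ 12.8 -37. ] (102.09950256347656, 3.7207870483398438)
[301, 125, 25, 26, 513] [313.2 137.5] [ 15.1 -57.8] (24.0, 25.0)
[302, 165, 24, 24, 469] [313.5 176.6] [-19.4 -57.8] (23.0, 23.0)
[259, 329, 233, 15, 1924] [382.9 337.2] [-194.9 -131. ] (13.324020385742188, 232.0487518310547)
white [237, 224, 26, 53, 773] [425.3 310.8  25. ] ((249.59657287597656, 249.76495361328125), (15.096379280090332, 51.41681671142578), 12.87500286102295)
```

```bash
python3 -c "
from h import *
st();print(close_job())"
```

```text
t 50.55 tcp [449.6 -49.2 143.3] rot [ 1.45   1.529 -0.19 ] q [-0.28  0.28  1.87  0.    0.95  1.36] F [-0.1 -0.   0.8] w 63.8
the job is handed in; nothing more can be done
None
```

I ran the whole turnover and handed the job in at about 50.6 s of robot time. `close_job()` gives no verdict, so success rests on my own checks below.

**What I did:**
- I drew the bolt right back and put the two loose bezels in pockets 2 and 4; pocket 3 already held one.
- I laid tray_b face-down on tray_a, slid the bolt home, and turned the leaf over to its stop.
- I drew the bolt again, swung the leaf back to its stop, and moved tray_a face-down to the board.

**What the last checks showed:**
- **Bezels:** the wrist camera found three round brass bases about 23 mm wide in tray_b, at roughly x = 46, 15 and -19 mm along the jig. They sit 2 to 5 mm short of the pocket centres, close to the play a pocket allows plus my measuring error.
- **Tray_a:** the top camera put its middle at about (425, 311) mm. The board's middle is about (430, 312) mm.
- **Leaf:** it met its stop at both ends of the swing, judged by contact force.
- **Gripper:** it stood clear of everything when I handed in.

**What went wrong or disagreed:**
- The first grasp of one bezel was several millimetres off and closed on top of it. I looked again and regripped it correctly.
- The second bezel hung tilted in the fingers, but a picture showed it settled in its pocket.
- For the swing back I gripped the handle's ball instead of the bar, because the gripper would have fouled the drawn bolt.
- A brass search in the top camera did not pick up the bezels in tray_b; only the wrist camera did. I had used up my picture views by then, so these last checks are measurements and were not confirmed by eye.

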